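# Drop the stage plate into a microscope stand and clip it

## Task

Nudge the loose round steel stage plate along the top of the white microscope stand until it drops flush into the round recess, then push the swing clip round by its upright tab as far as it goes, so that it reaches over the plate. Only push with the fingertips: the plate must not be lifted off the stand or knocked off it, and the jar, the screwdriver and the little bench vise stay where they are.

Things in the scene. Friction and masses are not known exactly. Their poses are not given: they have to be found in the camera images.
- stand: white low slab fixed to the bench, 200 mm (its x) by 240 mm (its y) by 20 mm tall, flat top; origin at the centre of its underside, on the bench; z up. It may be turned by up to 0.5 rad. Only the clip and its pivot stand up from its top.
- plate: loose round steel disc lying flat on the stand's top, 50 mm diameter, 6 mm thick, about 90 g; origin at the centre of its underside, so 20 mm above the bench while it lies on the stand and 14 mm when seated. It slides freely with ordinary metal-on-paint friction. It starts 60 to 108 mm from the recess centre, on the stand's -y side.
- recess (a point): centre of the floor of the round recess in the stand's top (black floor): 54 mm diameter, 6 mm deep with a 1 mm chamfer, at x 0, y +40 mm of the stand; axes as the stand's. The plate falls in by itself once its centre is within about 2 mm of the recess centre, and its top is then flush with the stand.
- clip_pivot (a point): pivot of the swing clip, on the stand's top surface at x 0, y +90 mm of the stand (50 mm from the recess centre); the pivot post is 14 mm across and 10 mm tall.
- clip_tab (a point): point on the upright tab of the clip, a round black pin 10 mm in diameter, 40 mm from the pivot; the pin reaches from 6 to 29 mm above the stand's top, this point lies 18 mm above it. The clip is a flat steel bar 12 mm wide that carries the pin at its end (4 mm beyond the pin's centre), with its underside 3 mm and its upper face 7 mm above the stand's top, so it passes over the seated plate but not over an unseated one.
- clip (a joint): angle of the swing clip about its vertical pivot, rad: at 0 the bar points from the pivot along the stand's -x, and it grows counter-clockwise seen from above to its stop at 1.57, where the bar points along the stand's -y, over the recess, the tab 10 mm from the recess centre. It starts at 0 to 0.45, turns against light friction (under 1 N at the tab) and stays where it is left.
- jar: small clear jar with black lid, 40 mm diameter, 50 mm tall, on the bench beyond the stand's +x edge; origin at the centre of its underside. Leave alone.
- driver: screwdriver 150 mm long lying on the bench beside the stand's -y edge, along its own x; origin on its underside, about half-way along. Leave alone.
- vise: small grey bench vise with a round foot 76 mm across, 77 mm tall, on the bench beyond the stand's +y edge; origin at the centre of its underside. Leave alone.
Things that resemble listed ones, but are neither listed nor needed, are in the scene too. Of the things like the plate, leave any that is black, orange or red; of the rest the smaller one is meant.

How it is judged (in metres and radians):
On the way, in this order (a step that is already met when the one before it is completed fails the run):
1. the plate lies flat on the floor of the recess, the clip not yet over it (horizontal distance between plate and recess below 0.004 m and z of plate in the frame of recess below 0.0015 m and value of joint clip below 1 rad), for 0.2 s.
2. the clip is swung over the plate (value of joint clip above 1.35 rad), for 0.2 s.
At the end, for the whole second after the job is handed in: the plate lies flat in the recess (within 1.5 mm of its floor, within 4 mm of its centre, within 0.05 rad of level) and at rest, the clip is swung to at least 1.35 rad of its 1.57 rad, over the plate, and jar, screwdriver and vise are within 20 mm of where they started (horizontal distance between plate and recess below 0.004 m and z of plate in the frame of recess below 0.0015 m and angle between plate's own z axis and vertical below 0.05 rad and linear speed of plate below 0.01 m/s and value of joint clip above 1.35 rad and distance of each of jar, driver, vise from where it was at the start of the episode below 0.02 m); the robot touches nothing.
It fails at once if the plate is lifted (its underside more than 8 mm above the stand's top) or stood up (tilted over 0.5 rad) (z of plate in the frame of recess above 0.014 m or angle between plate's own z axis and vertical above 0.5 rad).
It fails at once if the plate is knocked off the stand (z of plate in the frame of recess below -0.006 m).
It fails at once if the jar, the screwdriver or the vise is moved more than 20 mm (distance of any of jar, driver, vise from where it was at the start of the episode above 0.02 m).
It also fails if it takes over 48 s, if anything falls off the work surface, if the arm or the gripper's body presses on something with over 40 N, if the wrist force passes 120 N, or if a joint passes its speed limit or range.

## Robot

A 6-joint arm with a two-finger parallel gripper is mounted at the origin on the work surface. World frame = base frame: x ahead of the robot, y to its left, z up, the work surface at z = 0. Lengths are in mm, angles in rad, forces in N, time in s.
With the tool pointing down it reaches from about 325 to 875 mm from the base axis. Payload 4.4 kg.
Tool frame: the origin (TCP) lies midway between the tips of the shut fingers; the grasp point (between the pads) lies 19 mm behind it; x points along the fingers, y is the direction in which the jaws open and shut, and the axes are right-handed (so a half turn about x gives the same grasp; the last joint's range is limited). The gripper opens to 85 mm and grips with 20 to 120 N. Pads are 22 mm wide; open, the fingers measure 114 mm over their backs; the gripper's body (76 mm by 85 mm) begins 54 mm behind the grasp point. The pads swing forward as they close: fully open they stand 13 mm farther back than shut.
Start: joints at [1.141, 0.207, 1.542, -0, 1.393, -0.15], TCP at [158.251, 552.796, 204.382] pointing down, gripper open.
Joint ranges: [-2.73, 2.73], [-0.86, 2.22], [0.23, 2.46], [-1.11, 4.25], [0.08, 2.63], [-2.82, 2.82]. Speed limits (rad/s): [2.79, 2.79, 3.14, 3.14, 3.14, 3.14].

## Interface

Orientations are given as a rotation vector (axis times angle).
In Python, from cell import read_state, capture, sign_off gives the robot as it stands.
- The arm moves only by the shell command python3 -m inch 'ROWS' [FORCE]. ROWS is JSON, a list that holds one entry, the list of rows, each a list of 7 numbers: the shift along the tool's x, y, z in cm, then the turn, a rotation vector about the tool's x, y, z in degrees, then the finger opening in cm, from 0 to 8.54. In form: [[[x, y, z, wx, wy, wz, hand], ...]]. A call has 1 to 5 rows; each row shifts and turns the pose as measured when the row begins, along the tool's axes as they then stand; what a row does not reach is not made up. A row lasts 1/12 s, in which the tool goes at most 41.7 mm and 7.16 degrees, less where a joint would pass 70% of its speed; a pose out of reach is approached as far as the arm can. A call with a gripper value outside its range is refused whole. The fingers move at their own pace and stop on an object; FORCE is the grip in N (left out, the last holds). Time passes only in rows, so rows that do not move let the fingers close. It gives the time, the measured TCP pose, the force and the opening at its end, in the units of the state.
- read_state(): the state, without advancing time (a new reading comes with each control period).
- capture(name): name is "scene" or "top" or "wrist"; returns a dict with "frame" (384x512x3 uint8, red, green, blue), "intrinsics" (3x3 intrinsics, pixels), "k1" (the pictures are not rectified: a ray, as slopes to the right and down, at radius r is drawn at 1 + k1 r^2 times it, then the intrinsics apply), "rvec" (rotation vector, rad) and "tvec" (3), from world to camera coordinates, as OpenCV has them. Camera axes: x right, y down, z forward; pixel columns grow to the right and rows downward; lengths in mm; the calibration is good to about 2 mm. A picture is of the moment at which its call begins. There is no depth.
- sign_off(): hands the job in, once; it reports no verdict.
The state is a dict: "t": time; "joint_positions": joint angles; "joint_vel": joint speeds; "joint_efforts": joint torques, N m; "tool_pos": TCP position; "tcp_rot": TCP orientation; "ft_force": force on the tool from outside, world axes, zero at the start; "wrist_torque": the same for the moment, N m; "grip_width": opening from 0.0 (shut) to 1.0 (fully open).
Only numpy, scipy, OpenCV 4.12 (cv2) and the standard library are available. Lean on these libraries where they do the work, as an engineer would, in place of code of your own. Each camera call takes 0.05 s, during which the arm holds its last target.

## Working session

There is one attempt and no reset: what is moved stays moved. The work goes in short steps, Python scripts to look and compute and a shell command to move; the robot and the scene stay as the last step left them, time stands still between calls to the robot, and variables do not carry over. Pictures are saved under pics/ and viewed, and the job is handed in when it is done.

```bash
ls; mkdir -p pics
python3 - <<'E'
from cell import *
import cv2
s=read_state();print(s)
for n in("scene","top","wrist"):
    c=capture(n);cv2.imwrite(f"pics/{n}0.png",c["frame"][:,:,::-1]);print(n,c["intrinsics"],c["k1"],c["rvec"],c["tvec"])
    import pickle;pickle.dump(c,open(f"{n}0.pkl","wb"))
E
```

```text
pics
{'t': 0.0, 'joint_positions': array([ 1.14147409e+00,  2.07451828e-01,  1.54297987e+00,  3.15219951e-06,
        1.39351578e+00, -1.50482883e-01]), 'joint_vel': array([ 0.00149921,  0.00185763,  0.00110497,  0.00048223, -0.00064012,
       -0.00033197]), 'joint_efforts': array([-6.72976676e-04, -3.83030891e+01, -2.91585499e+01, -4.91297124e-04,
        1.07644251e-02, -1.14111899e-05]), 'tool_pos': array([157.91108529, 552.02126212, 203.1954915 ]), 'tcp_rot': array([ 0.21711588,  1.56036836, -0.22066885]), 'ft_force': array([-0.23629383, -0.0438613 ,  0.15642392]), 'wrist_torque': array([ 0.0127974 ,  0.01603481, -0.00856182]), 'grip_width': 0.9982809747921566}
scene [[362.18299333   0.         254.27214299]
 [  0.         362.18299333 190.46956464]
 [  0.           0.           1.        ]] -0.11299573509525132 [ 1.27854092  2.01403591 -1.13239531] [ 224.36325793 -233.13978735 1237.89698473]
top [[496.51890988   0.         247.02137869]
 [  0.         496.51890988 195.24226159]
 [  0.           0.           1.        ]] -0.12136917168826002 [ 2.09330263 -2.10980544  0.22951617] [ 23.69921442 548.12716471 930.14527633]
wrist [[302.38419916   0.         255.07719147]
 [  0.         302.38419916 184.99244804]
 [  0.           0.           1.        ]] -0.0366717881314501 [-2.28692515 -1.72303823 -0.28506282] [-574.65895217  -40.25864397  381.09914453]
```

View pics/top0.png

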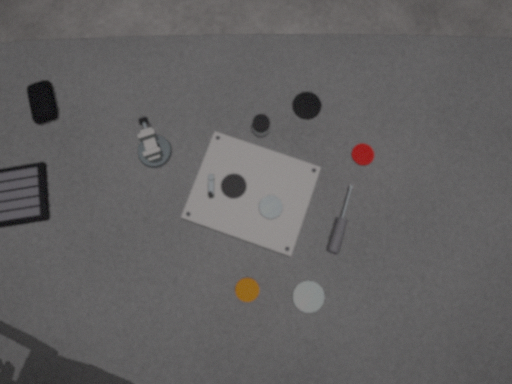

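View pics/scene0.png

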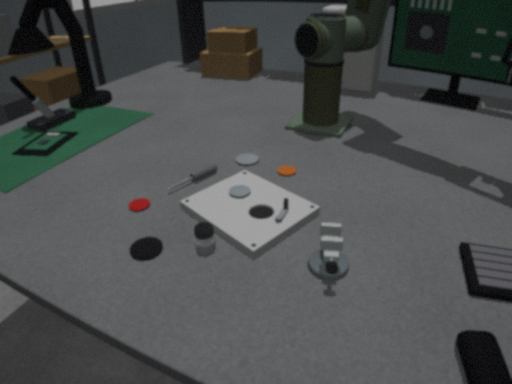

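View pics/wrist0.png

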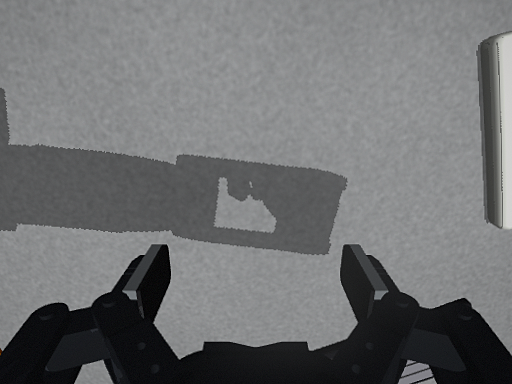

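The top view shows the plate at about (270,207), the recess at (233,186), the clip at (211,185) and the stand corners near (216,132), (321,169), (292,255) and (182,217). I'll enlarge it next.

```bash
cat > h.py <<'E'
import numpy as np,cv2,pickle
def pix2w(c,uv,z):
    K=np.array(c["intrinsics"]);d=np.array([c["k1"],0,0,0,0],float)
    n=cv2.undistortPoints(np.array(uv,float).reshape(-1,1,2),K,d).reshape(-1,2)
    R=cv2.Rodrigues(np.array(c["rvec"],float))[0];t=np.array(c["tvec"],float).ravel()
    o=-R.T@t; r=np.c_[n,np.ones(len(n))]@R
    return o+r*((z-o[2])/r[:,2])[:,None]
def w2pix(c,P):
    return cv2.projectPoints(np.array(P,float).reshape(-1,3),np.array(c["rvec"],float),np.array(c["tvec"],float),np.array(c["intrinsics"]),np.array([c["k1"],0,0,0,0],float))[0].reshape(-1,2)
E
python3 - <<'E'
from h import *
c=pickle.load(open("top0.pkl","rb"))
f=c["frame"][:,:,::-1][125:265,170:335]
cv2.imwrite("pics/top0c.png",cv2.resize(f,None,fx=4.2,fy=4.2,interpolation=cv2.INTER_CUBIC))
print(pix2w(c,[(216,132),(321,169),(292,255),(182,217),(270,207),(233,186)],20))
E
```

```text
[[ 697.61404169   85.25839737   20.        ]
 [ 613.12739319 -137.07357845   20.        ]
 [ 432.41270962  -70.89929343   20.        ]
 [ 512.65407156  154.35762377   20.        ]
 [ 532.26794301  -27.84319097   20.        ]
 [ 577.70654573   48.74833897   20.        ]]
```

View pics/top0c.png

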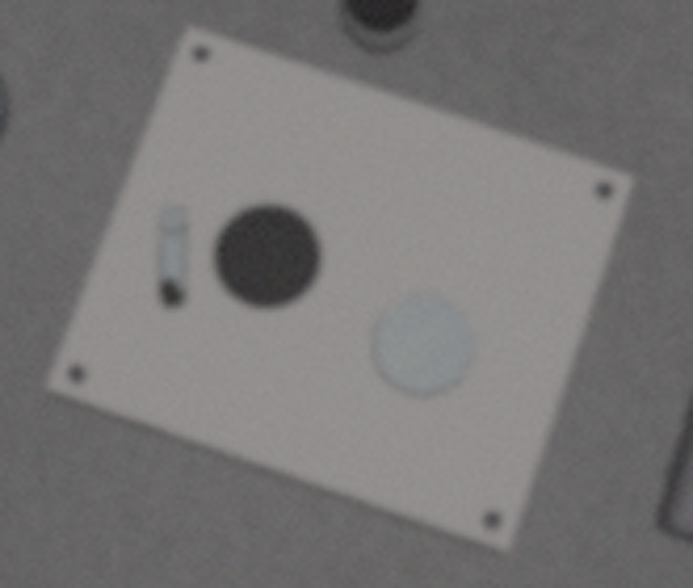

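```bash
cat > m.py <<'E'
from h import *
from scipy.optimize import least_squares
c=pickle.load(open("top0.pkl","rb"))
g=lambda L:[(170+(x+.5)/4.2-.5,125+(y+.5)/4.2-.5) for x,y in L]
C=pix2w(c,g([(190,27),(633,177),(508,550),(48,387)]),20)[:,:2]
M=np.array([(100,120),(100,-120),(-100,-120),(-100,120)],float)
def T(p,m): return np.c_[np.cos(p[2])*m[:,0]-np.sin(p[2])*m[:,1]+p[0],np.sin(p[2])*m[:,0]+np.cos(p[2])*m[:,1]+p[1]]
r=least_squares(lambda p:(T(p,M)-C).ravel(),[560,10,-.36]);p=r.x
print("stand",p,r.fun.round(1))
rec=pix2w(c,g([(267,256)]),20)[0];pl=pix2w(c,g([(422,344)]),26)[0]
piv=pix2w(c,g([(173,212)]),30)[0];tab=pix2w(c,g([(173,288)]),47)[0]
print("rec meas",rec,"model",T(p,np.array([[0,40.]])),"piv",piv,T(p,np.array([[0,90.]])),"plate",pl,"tab",tab)
R=np.array([[np.cos(p[2]),-np.sin(p[2])],[np.sin(p[2]),np.cos(p[2])]])
for n,q in(("rec",rec),("plate",pl),("piv",piv),("tab",tab)):print(n,(q[:2]-p[:2])@R)
d=rec[:2]-pl[:2];print(np.linalg.norm(d),np.arctan2(d[1],d[0]))
from cell import *
s=read_state();print(cv2.Rodrigues(s["tcp_rot"])[0].round(3))
E
python3 m.py
```

```text
stand [ 5.65577977e+02  1.00639807e+01 -3.50368533e-01] [ 0.9  0.7  0.3 -1.1 -0.8 -0.4 -0.3  0.8]
rec meas [578.62622812  48.3489647   20.        ] model [[579.30773614  47.63383195]] piv [599.04791663  94.64887321  30.        ] [[596.46993482  94.59614595]] plate [532.05970714 -27.79935676  26.        ] tab [556.42717823  92.94555263  47.        ]
rec [-0.88556888 40.43776225]
plate [-18.48554804 -47.06794311]
piv [ 2.40326152 90.9344006 ]
tab [-37.04345396  74.70525148]
89.2580961984324 1.0219464086641814
[[-0.001  0.275  0.961]
 [-0.002  0.961 -0.275]
 [-1.    -0.002 -0.   ]]
```

```bash
R='[0,-2.77,2.81,0,0,0,3.0]'; python3 -m inch '[[[0,-2.77,2.81,0,0,0,3.0],[0,-2.77,2.81,0,0,0,3.0],[0,-2.77,2.81,0,0,0,3.0],[0,-2.77,2.81,0,0,0,3.0],[0,-2.77,2.81,0,0,0,3.0]]]'
python3 -m inch '[[[0,-2.77,2.81,0,0,0,3.0],[0,-2.77,2.81,0,0,0,3.0],[0,-2.77,2.81,0,0,0,3.0],[0,-2.77,2.81,0,0,0,3.0],[0,-2.77,2.81,0,0,0,3.0]]]'
python3 -m inch '[[[0,-2.77,2.81,0,0,0,3.0],[0,-2.77,2.81,0,0,0,3.0],[0,-2.77,2.81,0,0,0,3.0],[0,-2.77,2.81,0,0,0,3.0],[0,-2.77,2.81,0,0,0,3.0]]]'
```

```text
t: 0.57
tool_pos: [253.8, 379.9, 200.2]
tcp_rot: [0.206, 1.564, -0.21]
ft_force: [1.3, 0.0, -1.1]
grip_width: 0.354
t: 0.98
tool_pos: [354.3, 200.5, 199.1]
tcp_rot: [0.203, 1.564, -0.207]
ft_force: [0.9, 0.3, -0.8]
grip_width: 0.354
t: 1.4
tool_pos: [455.9, 20.8, 199.0]
tcp_rot: [0.205, 1.563, -0.207]
ft_force: [1.0, 1.4, 0.4]
grip_width: 0.346
```

```bash
python3 -m inch '[[[0,-3.0,3.0,0,0,0,3.0],[0,-3.0,3.0,0,0,0,3.0],[0,0,0,7,0,0,3.0],[0,0,0,7,0,0,3.0],[0,0,0,7,0,0,3.0]]]'
python3 -m inch '[[[0,0,0,7,0,0,3.0],[0,0,0,7,0,0,3.0],[0,0,0,7,0,0,3.0],[0,0,0,7,0,0,3.0],[0,0,0,7,0,0,3.0]]]'
python3 -m inch '[[[0,0,0,7,0,0,3.0],[0,0,0,7,0,0,3.0],[0,0,0,7,0,0,3.0],[0,0,0,7,0,0,3.0],[0,0,0,7,0,0,3.0]]]'
python3 -m inch '[[[0,0,0,7,0,0,3.0],[0,0,0,0,0,0,3.0]]]'
cat > st.py <<'E'
from h import *
from cell import *
import sys
s=read_state();R=cv2.Rodrigues(s["tcp_rot"])[0]
print("t",s["t"],"pos",s["tool_pos"].round(1),"F",s["ft_force"].round(1),"gw",round(s["grip_width"],3),"yaw z",np.arctan2(R[1,2],R[0,2]).round(4))
print(R.round(3))
if len(sys.argv)>3:
    tgt=np.array([float(v) for v in sys.argv[1:4]]);print("delta tool cm",((tgt-s["tool_pos"])@R/10).round(2))
E
python3 st.py 508 -67 80
```

```text
t: 1.82
tool_pos: [499.9, -62.0, 197.5]
tcp_rot: [0.501, 1.512, -0.507]
ft_force: [-0.5, 0.5, 0.1]
grip_width: 0.353
t: 2.23
tool_pos: [498.5, -63.4, 195.0]
tcp_rot: [0.978, 1.342, -0.988]
ft_force: [0.2, -0.7, 0.2]
grip_width: 0.355
t: 2.65
tool_pos: [496.7, -63.0, 192.8]
tcp_rot: [1.435, 1.046, -1.451]
ft_force: [0.8, 0.3, -0.4]
grip_width: 0.349
t: 2.82
tool_pos: [496.0, -62.8, 192.0]
tcp_rot: [1.523, 0.97, -1.542]
ft_force: [0.0, -0.7, 0.3]
grip_width: 0.352
t 2.8167 pos [496.  -62.8 192. ] F [ 0.  -0.7  0.3] gw 0.352 yaw z -2.0188
[[-0.012  0.901 -0.433]
 [-0.    -0.433 -0.901]
 [-1.    -0.011  0.006]]
delta tool cm [11.18  1.39 -0.2 ]
```

```bash
python3 -m inch '[[[3.5,0.4,0,5.8,0,0,3.0],[3.5,0.5,0,0,0,0,3.0],[3.5,0.4,0,0,0,0,3.0],[2.5,0,0,0,0,0,3.0],[0,0,0,0,0,0,3.0]]]'
python3 st.py 508 -67 50
python3 - <<'E'
from h import *
from cell import *
for n in("wrist","top","scene"):
    c=capture(n);pickle.dump(c,open(n+"1.pkl","wb"));cv2.imwrite(f"pics/{n}1.png",c["frame"][:,:,::-1])
c=pickle.load(open("top1.pkl","rb"))
f=c["frame"][:,:,::-1][115:275,170:350]
cv2.imwrite("pics/top1c.png",cv2.resize(f,None,fx=4,fy=3.7,interpolation=cv2.INTER_CUBIC))
E
```

```text
t: 3.23
tool_pos: [510.4, -70.6, 61.4]
tcp_rot: [1.59, 0.902, -1.596]
ft_force: [-1.7, -0.3, -0.4]
grip_width: 0.354
t 3.2333 pos [510.4 -70.6  61.4] F [-1.7 -0.3 -0.4] gw 0.354 yaw z -2.109
[[-0.002  0.859 -0.513]
 [-0.003 -0.513 -0.859]
 [-1.     0.     0.004]]
delta tool cm [ 1.14 -0.39 -0.19]
```

View pics/wrist1.png

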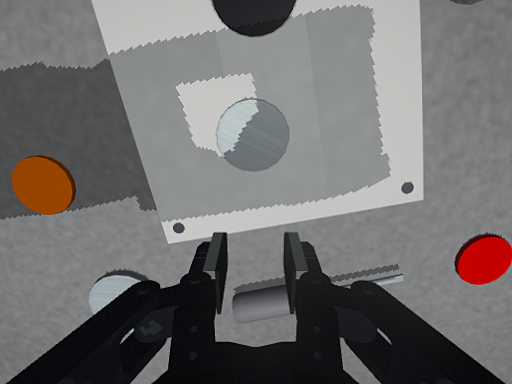

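View pics/scene1.png

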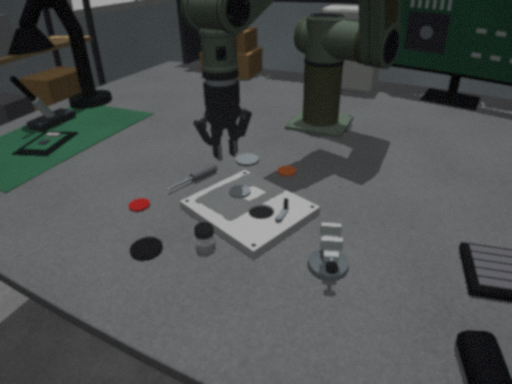

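View pics/top1c.png

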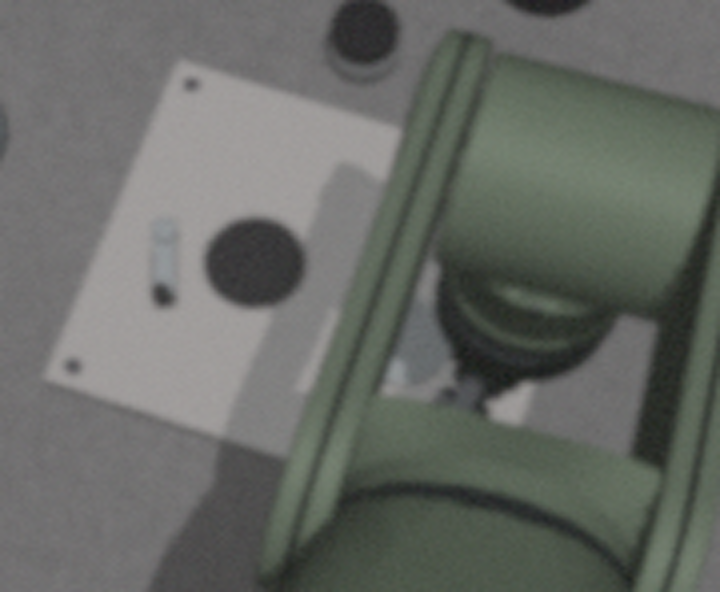

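```bash
python3 - <<'E'
from h import *
c=pickle.load(open("wrist1.pkl","rb"))
print(pix2w(c,[(253,134)],26),pix2w(c,[(179,228),(407,188)],20))
E
python3 -m inch '[[[1.5,-0.4,-0.2,0,0,0,3.0],[1.5,0,0,0,0,0,3.0],[0.6,0,0,0,0,0,3.0],[0,0,0,0,0,0,3.0]]]'; python3 st.py 508 -67 22
python3 - <<'E'
from h import *
from cell import *
for n in("wrist",):
    c=capture(n);pickle.dump(c,open(n+"2.pkl","wb"));cv2.imwrite(f"pics/{n}2.png",c["frame"][:,:,::-1])
E
```

```text
[[533.8892121  -25.97067483  26.        ]] [[ 446.33296415  -59.84558327   20.        ]
 [ 611.32655478 -120.03351128   20.        ]]
t: 3.72
tool_pos: [523.1, -71.1, 41.4]
tcp_rot: [1.602, 0.879, -1.567]
ft_force: [-0.5, -0.8, 0.3]
grip_width: 0.354
t 3.7167 pos [523.1 -71.1  41.4] F [-0.5 -0.8  0.3] gw 0.354 yaw z -2.1063
[[ 0.029  0.86  -0.51 ]
 [-0.013 -0.51  -0.86 ]
 [-0.999  0.032 -0.004]]
delta tool cm [ 1.89 -1.57  0.43]
```

View pics/wrist2.png

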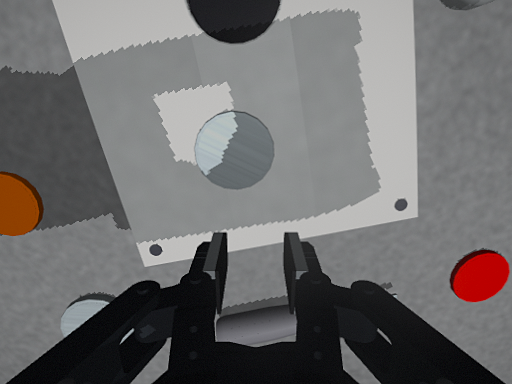

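Run:
```python
from cell import *
s=read_state();print(s["joint_positions"].round(3),s["joint_vel"].round(3),s["wrist_torque"],s["tcp_rot"])
```

```text
[-0.297  0.284  1.819 -0.004  1.005  0.241] [-0.002 -0.008 -0.008 -0.002 -0.002  0.005] [-0.02510555 -0.01217285 -0.05131216] [ 1.60294195  0.87739161 -1.56593209]
```

```bash
cat > st.py <<'E'
from h import *
from cell import *
import sys
a=[float(v) for v in sys.argv[1:]]
s=read_state();R=cv2.Rodrigues(s["tcp_rot"])[0]
print("t",s["t"],"pos",s["tool_pos"].round(1),"F",s["ft_force"].round(1),"gw",round(s["grip_width"],3))
if len(a)>2:
    yaw=a[3] if len(a)>3 else 1.021-np.pi
    z=np.array([np.cos(yaw),np.sin(yaw),0]);x=np.array([0,0,-1.]);D=np.c_[x,np.cross(z,x),z]
    print("delta tool cm",((np.array(a[:3])-s["tool_pos"])@R/10).round(2),"rot deg",np.degrees(cv2.Rodrigues(R.T@D)[0].ravel()).round(2))
E
python3 st.py 509 -66 30
```

```text
t 3.7667 pos [523.8 -71.3  42.2] F [-0.3 -0.3  0.2] gw 0.352
delta tool cm [ 1.17 -1.59  0.3 ] rot deg [ 0.8  -0.26 -1.92]
```

```bash
python3 -m inch '[[[0,-0.8,0.15,0.4,-0.1,-1,3.0],[0,-0.8,0.15,0.4,-0.1,-0.9,3.0],[0,0,0,0,0,0,3.0]]]'; python3 st.py 509 -66 30
```

```text
t: 4.02
tool_pos: [510.4, -66.1, 46.1]
tcp_rot: [1.605, 0.894, -1.597]
ft_force: [-0.0, 0.4, -0.0]
grip_width: 0.355
t 4.0167 pos [510.4 -66.1  46.1] F [-0.   0.4 -0. ] gw 0.355
delta tool cm [ 1.61 -0.13  0.07] rot deg [-0.02 -0.14 -0.23]
```

```bash
python3 -m inch '[[[0.8,-0.1,0,0,0,-0.2,3.0],[0.8,0,0,0,0,0,3.0]]]'; python3 st.py 509 -66 22;python3 -m inch '[[[0,0,0,0,0,0,3.0]]]'; python3 st.py 509 -66 22
```

```text
t: 4.18
tool_pos: [512.0, -66.3, 32.5]
tcp_rot: [1.607, 0.893, -1.595]
ft_force: [-0.5, -0.4, 0.7]
grip_width: 0.35
t 4.1833 pos [512.  -66.3  32.5] F [-0.5 -0.4  0.7] gw 0.35
delta tool cm [ 1.04 -0.28  0.14] rot deg [-0.03 -0.24 -0.38]
t: 4.27
tool_pos: [510.9, -65.9, 30.9]
tcp_rot: [1.606, 0.895, -1.597]
ft_force: [-0.7, 0.5, -0.5]
grip_width: 0.352
t 4.2667 pos [510.9 -65.9  30.9] F [-0.7  0.5 -0.5] gw 0.352
delta tool cm [ 0.89 -0.16  0.11] rot deg [-0.03 -0.21 -0.24]
```

Works. I'll go down in small steps, watching the force.

```bash
python3 -m inch '[[[0.5,-0.15,0.1,0,-0.1,-0.2,3.0],[0.3,0,0,0,0,0,3.0],[0,0,0,0,0,0,3.0]]]'; python3 st.py 509 -66 20
python3 - <<'E'
from h import *
from cell import *
for n in("wrist","scene"):
    c=capture(n);pickle.dump(c,open(n+"3.pkl","wb"));cv2.imwrite(f"pics/{n}3.png",c["frame"][:,:,::-1])
f=c["frame"][:,:,::-1][120:270,160:340]
cv2.imwrite("pics/scene3c.png",cv2.resize(f,None,fx=4,fy=4,interpolation=cv2.INTER_CUBIC))
E
```

```text
t: 4.52
tool_pos: [508.0, -65.8, 20.8]
tcp_rot: [1.602, 0.899, -1.602]
ft_force: [-0.1, -0.3, 0.5]
grip_width: 0.351
t 4.5167 pos [508.  -65.8  20.8] F [-0.1 -0.3  0.5] gw 0.351
delta tool cm [ 0.08  0.09 -0.03] rot deg [-0.03 -0.06  0.11]
```

View pics/wrist3.png

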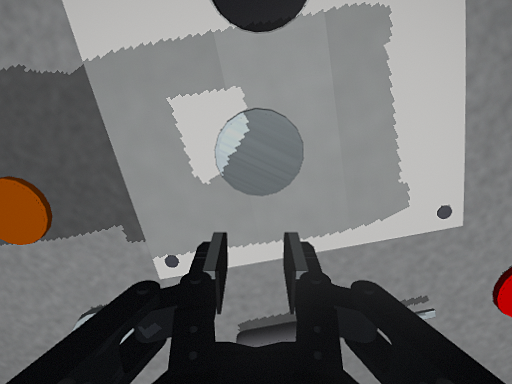

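View pics/scene3c.png

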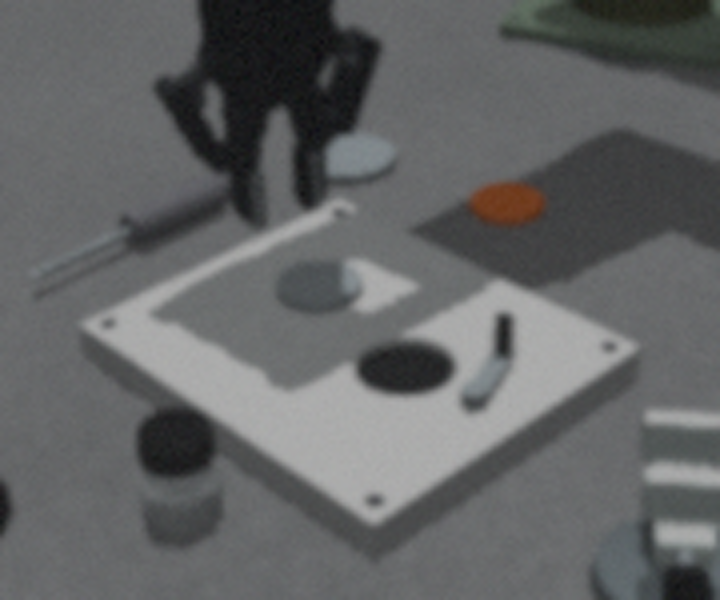

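Run:
```python
from h import *
from cell import *
c=pickle.load(open("wrist3.pkl","rb"))
s=read_state();R=cv2.Rodrigues(s["tcp_rot"])[0];p=s["tool_pos"]
print("tcp px",w2pix(c,p), "front L/R inner",w2pix(c,[p+R@v for v in ([-4,15,-11],[-4,-15,-11],[-4,15,11],[-4,-15,11],[-20,15,-11])]))
print("cam in tool",(-cv2.Rodrigues(c["rvec"])[0].T@c["tvec"]-p)@R)
print(pix2w(c,[(259,152)],26),pix2w(c,[(261,-12)],20), pix2w(c,[(172,261),(444,212)],20))
print("tips at stand",pix2w(c,[(220,233),(292,233)],22))
```

```text
tcp px [[257.70674345 224.95657467]] front L/R inner [[283.02279294 211.27036098]
 [232.55996711 211.29118145]
 [281.95726889 243.86600021]
 [233.47715054 243.88184241]
 [285.54723399 223.21556179]]
cam in tool [-168.86618217   -1.34999344  -84.11566014]
[[533.40889525 -26.04782743  26.        ]] [[576.61850641  42.84686126  20.        ]] [[ 446.38938693  -59.47608043   20.        ]
 [ 611.29692996 -119.73391455   20.        ]]
tips at stand [[485.53940637 -58.02218597  22.        ]
 [523.77524391 -81.45660569  22.        ]]
```

Run:
```python
from h import *
c=pickle.load(open("wrist3.pkl","rb"))
f=c["frame"][:,:,::-1][200:330,180:335]
f=cv2.convertScaleAbs(f,alpha=1.8,beta=30)
cv2.imwrite("pics/wrist3c.png",cv2.resize(f,None,fx=4.5,fy=4.5,interpolation=cv2.INTER_CUBIC))
```

```text
(no output)
```

View pics/wrist3c.png

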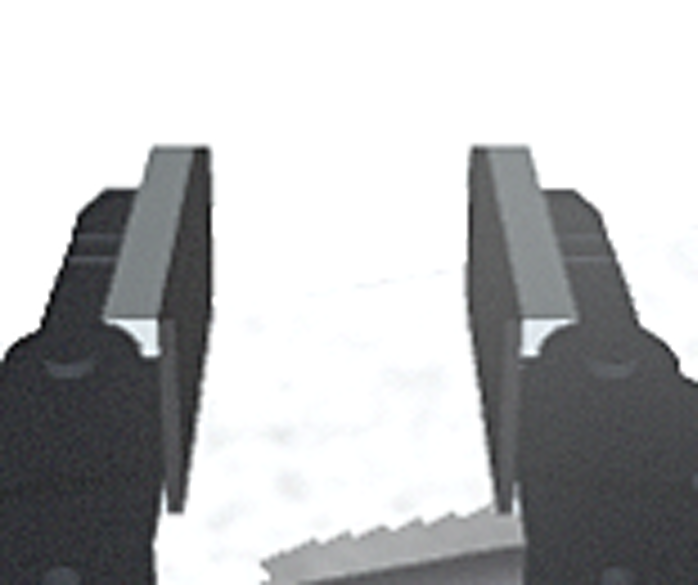

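Run:
```python
from h import *
from cell import *
s=read_state();R=cv2.Rodrigues(s["tcp_rot"])[0];p=s["tool_pos"]
w=pickle.load(open("wrist3.pkl","rb"));sc=pickle.load(open("scene3.pkl","rb"))
for a,b in(((284.5,232.7),(223.7,175.3)),((226.7,232.7),(237.5,171.7))):
    a0,a1=pix2w(w,[a],0)[0],pix2w(w,[a],100)[0];b0,b1=pix2w(sc,[b],0)[0],pix2w(sc,[b],100)[0]
    d,e=a1-a0,b1-b0
    st=np.linalg.lstsq(np.c_[d,-e],b0-a0,rcond=None)[0]
    P=a0+d*st[0];Q=b0+e*st[1];print(P.round(1),Q.round(1),"tool",((P-p)@R).round(1))
for b in(0,5,10,15,20): print(b,w2pix(sc,[p+R@[-b,15,0],p+R@[-b,-15,0]]).round(1).ravel(), w2pix(w,[p+R@[-b,15,-11],p+R@[-b,-15,-11]]).round(1).ravel())
```

```text
[524.9 -65.2  48.9] [526.8 -71.   51.4] tool [-27.5  13.8  -9.2]
[500.4 -48.1  52.4] [500.6 -48.6  52.5] tool [-31.  -16.1 -11.1]
0 [224.8 185.  235.7 181.3] [282.5 208.6 233.  208.6]
5 [224.6 183.2 235.6 179.5] [283.2 212.  232.4 212. ]
10 [224.5 181.4 235.5 177.7] [283.9 215.5 231.8 215.5]
15 [224.3 179.5 235.4 175.9] [284.7 219.3 231.2 219.3]
20 [224.2 177.7 235.2 174.1] [285.5 223.2 230.5 223.2]
```

```bash
python3 -m inch '[[[0.5,0.05,0,0,0,0,3.0],[0.5,0,0,0,0,0,3.0]]]'; python3 -m inch '[[[0,0,0,0,0,0,3.0]]]'; python3 st.py 509 -66 0
python3 - <<'E'
from h import *
from cell import *
for n in("wrist","scene"):
    c=capture(n);pickle.dump(c,open(n+"4.pkl","wb"));cv2.imwrite(f"pics/{n}4.png",c["frame"][:,:,::-1])
f=c["frame"][:,:,::-1][120:270,160:340]
cv2.imwrite("pics/scene4c.png",cv2.resize(f,None,fx=4,fy=4,interpolation=cv2.INTER_CUBIC))
E
```

```text
t: 4.78
tool_pos: [510.1, -66.5, 11.9]
tcp_rot: [1.604, 0.896, -1.599]
ft_force: [-0.2, -0.3, -0.9]
grip_width: 0.354
t: 4.87
tool_pos: [509.5, -66.3, 10.9]
tcp_rot: [1.603, 0.897, -1.601]
ft_force: [0.0, 0.6, -0.7]
grip_width: 0.349
t 4.8667 pos [509.5 -66.3  10.9] F [ 0.   0.6 -0.7] gw 0.349
delta tool cm [ 1.09 -0.06 -0.  ] rot deg [-0.02 -0.09 -0.01]
```

View pics/wrist4.png

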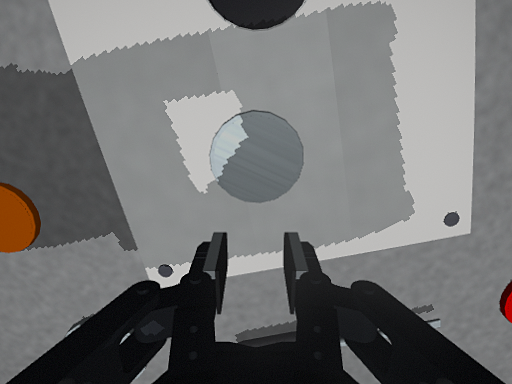

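View pics/scene4c.png

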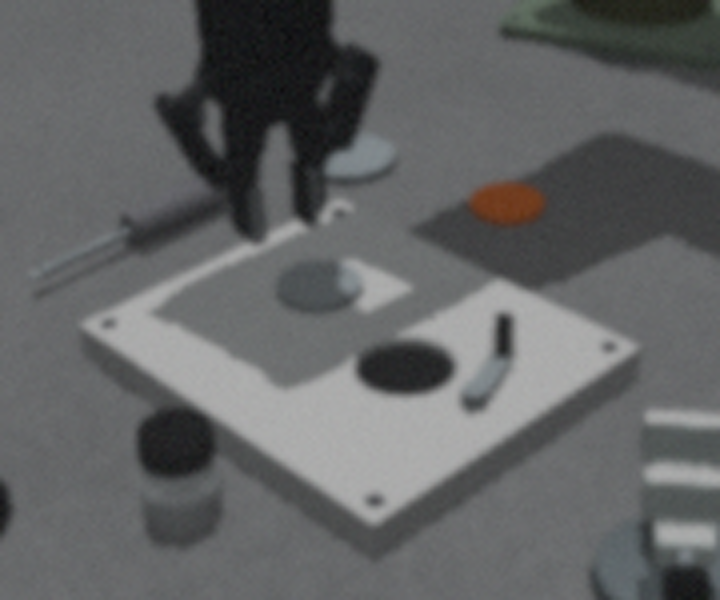

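```bash
cat > chk.py <<'E'
from h import *
import sys
# stand holes / plate from top cam
from m import T,p
n,*px=sys.argv[1:]
w=pickle.load(open(f"wrist{n}.pkl","rb"))
q=pix2w(pickle.load(open("top0.pkl","rb")),[(170+492.5/4.2-.5,125+520.5/4.2-.5),(170+604.5/4.2-.5,125+190.5/4.2-.5),(170+422.5/4.2-.5,125+344.5/4.2-.5)],20)
print(q.round(1),w2pix(w,q).round(1))
E
python3 chk.py 3|tail -3;python3 chk.py 4|tail -3; python3 chk.py 2|tail -3;python3 chk.py 1|tail -3
```

```text
[ 533.3  -28.1   20. ]] [[172.4 262.5]
 [444.8 213.5]
 [260.5 152.7]]
 [ 533.3  -28.1   20. ]] [[166.  272. ]
 [451.8 220.7]
 [258.1 157.3]]
 [ 533.3  -28.1   20. ]] [[156.1 251. ]
 [400.7 205.9]
 [235.6 150.7]]
 [ 533.3  -28.1   20. ]] [[179.1 228.9]
 [407.5 189. ]
 [253.8 135.6]]
```

Run:
```python
from h import *
w=pickle.load(open("wrist0.pkl","rb"))
C=lambda w:-cv2.Rodrigues(w["rvec"])[0].T@w["tvec"]
R=cv2.Rodrigues(np.array([0.21711588,1.56036836,-0.22066885]))[0];p=np.array([158.251,552.796,204.382])
print((C(w)-p)@R)
w=pickle.load(open("wrist4.pkl","rb"));R=cv2.Rodrigues(np.array([1.603,.897,-1.601]))[0]
print((C(w)-[509.5,-66.3,10.9])@R)
```

```text
[-1.68277649e+02 -8.36581638e-02 -8.49670606e+01]
[-169.38191481   -1.21893774  -84.07332544]
```

```bash
python3 -m inch '[[[0.4,0,0,0,-0.1,0,3.0],[0.4,0,0,0,0,0,3.0],[0,0,0,0,0,0,3.0]]]'; python3 st.py 509 -66 0;  python3 -m inch '[[[0.4,0,0,0,0,0,3.0],[0,0,0,0,0,0,3.0]]]'; python3 st.py 509 -66 0
python3 - <<'E'
from h import *
from cell import *
for n in("wrist","scene"):
    c=capture(n);pickle.dump(c,open(n+"5.pkl","wb"));cv2.imwrite(f"pics/{n}5.png",c["frame"][:,:,::-1])
f=c["frame"][:,:,::-1][120:270,160:340]
cv2.imwrite("pics/scene5c.png",cv2.resize(f,None,fx=4,fy=4,interpolation=cv2.INTER_CUBIC))
E
```

```text
t: 5.22
tool_pos: [510.6, -66.6, 3.4]
tcp_rot: [1.603, 0.895, -1.6]
ft_force: [0.2, -0.1, -0.5]
grip_width: 0.347
t 5.2167 pos [510.6 -66.6   3.4] F [ 0.2 -0.1 -0.5] gw 0.347
delta tool cm [ 0.34 -0.17  0.03] rot deg [-0.02 -0.01 -0.13]
t: 5.38
tool_pos: [510.5, -66.6, -1.2]
tcp_rot: [1.602, 0.895, -1.6]
ft_force: [-1.0, -0.1, 0.4]
grip_width: 0.349
t 5.3833 pos [510.5 -66.6  -1.2] F [-1.  -0.1  0.4] gw 0.349
delta tool cm [-0.12 -0.16  0.03] rot deg [-0.02 -0.01 -0.12]
```

View pics/wrist5.png

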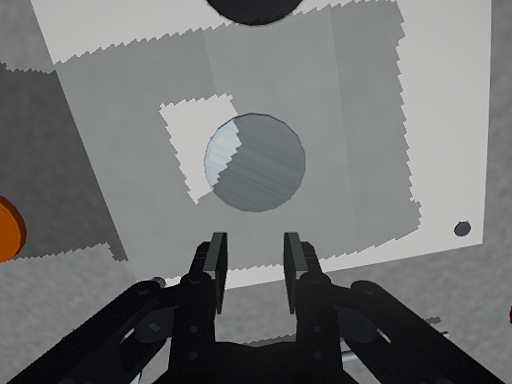

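View pics/scene5c.png

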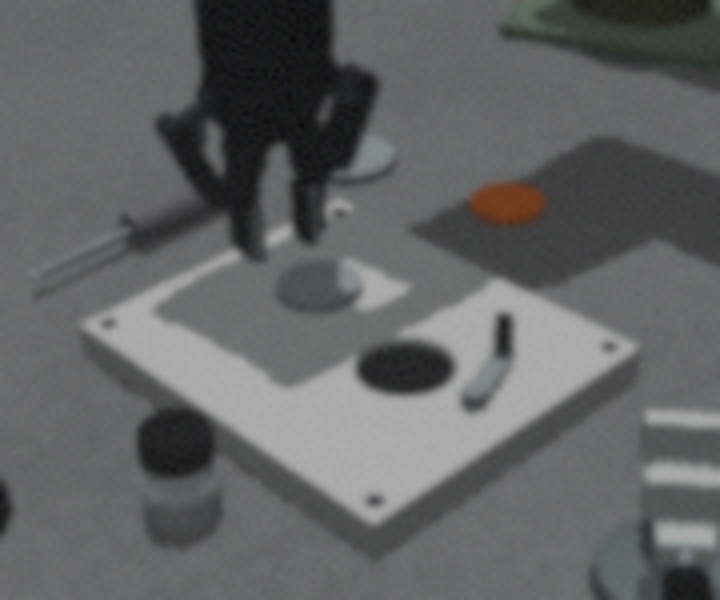

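```bash
for i in 1 2 3; do :; done; python3 -m inch '[[[0.2,-0.1,0,0,0,0,3.0],[0,0,0,0,0,0,3.0]]]'; python3 -m inch '[[[0.2,0,0,0,0,0,3.0],[0,0,0,0,0,0,3.0]]]'
```

```text
t: 5.65
tool_pos: [510.5, -66.3, -2.5]
tcp_rot: [1.603, 0.893, -1.599]
ft_force: [-0.1, -1.0, -0.6]
grip_width: 0.354
t: 5.82
tool_pos: [510.6, -66.3, -4.5]
tcp_rot: [1.603, 0.893, -1.598]
ft_force: [-0.1, 0.8, -0.8]
grip_width: 0.351
```

```bash
python3 -m inch '[[[0.2,0,0,0,0,0,3.0],[0,0,0,0,0,0,3.0]]]'; python3 -m inch '[[[0.15,0,0,0,0,0,3.0],[0,0,0,0,0,0,3.0]]]'
python3 - <<'E'
from h import *
from cell import *
for n in("wrist","scene"):
    c=capture(n);pickle.dump(c,open(n+"6.pkl","wb"));cv2.imwrite(f"pics/{n}6.png",c["frame"][:,:,::-1])
f=c["frame"][:,:,::-1][140:240,180:330]
cv2.imwrite("pics/scene6c.png",cv2.resize(f,None,fx=5,fy=5,interpolation=cv2.INTER_CUBIC))
E
```

```text
t: 5.98
tool_pos: [510.8, -66.3, -6.5]
tcp_rot: [1.603, 0.893, -1.598]
ft_force: [-1.3, -0.9, 0.5]
grip_width: 0.354
t: 6.15
tool_pos: [511.6, -66.6, -6.9]
tcp_rot: [1.604, 0.892, -1.597]
ft_force: [-0.5, 0.1, -0.5]
grip_width: 0.348
```

View pics/scene6c.png

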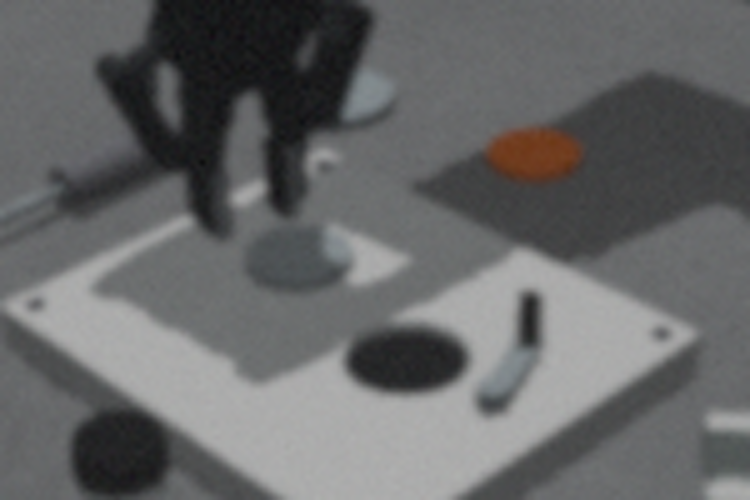

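View pics/wrist6.png

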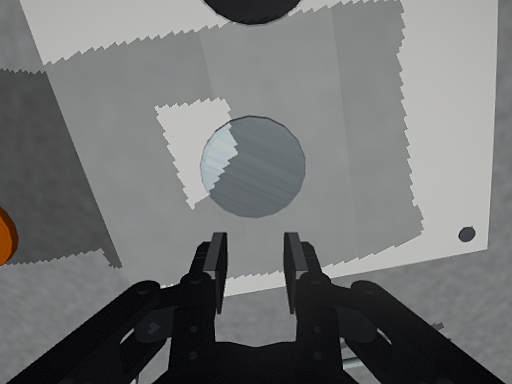

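Run:
```python
from h import *
from cell import *
s=read_state();R=cv2.Rodrigues(s["tcp_rot"])[0];p=s["tool_pos"];print(p,s["ft_force"])
sc=pickle.load(open("scene6.pkl","rb"))
for b in(24,27,30,33): print(b,(w2pix(sc,[p+R@[-b,17,-5],p+R@[-b,-17,-5]])-[180,140])*5)
```

```text
[511.55556044 -66.5610772   -7.18044314] [-0.50965621 -0.10650639  0.10444474]
24 [[221.30794066 241.32649977]
 [283.36909335 220.45863663]]
27 [[220.9088811  235.917016  ]
 [283.08996192 215.10370151]]
30 [[220.50865427 230.48757409]
 [282.8099961  209.72945528]]
33 [[220.1072579  225.03809693]
 [282.52919405 204.33582572]]
```

```bash
python3 -m inch '[[[0.15,-0.1,0,0,0,0,3.0],[0,0,0,0,0,0,3.0]]]'; python3 -m inch '[[[0.15,0,0,0,0,0,3.0],[0,0,0,0,0,0,3.0]]]'
```

```text
t: 6.42
tool_pos: [512.1, -66.8, -6.7]
tcp_rot: [1.604, 0.89, -1.595]
ft_force: [-0.7, -0.5, 0.6]
grip_width: 0.354
t: 6.58
tool_pos: [513.0, -67.0, -6.9]
tcp_rot: [1.605, 0.889, -1.594]
ft_force: [0.1, 0.6, 0.5]
grip_width: 0.35
```

Run:
```python
from h import *
from cell import *
s=read_state();print(s["joint_positions"].round(4),s["joint_efforts"].round(2),s["joint_vel"].round(3),s["tool_pos"],s["wrist_torque"],s["ft_force"])
c=capture("scene");cv2.imwrite("pics/scene7.png",c["frame"][:,:,::-1])
s=read_state();print(s["joint_positions"].round(4),s["joint_efforts"].round(2),s["tool_pos"])
```

```text
[-2.9670e-01  3.6120e-01  1.8455e+00 -1.2000e-03  9.2540e-01  2.5370e-01] [ 1.000e-02 -3.716e+01 -2.136e+01 -1.000e-02  5.000e-02 -0.000e+00] [-0.    -0.005 -0.002  0.002 -0.004 -0.   ] [512.96336027 -67.03849761  -6.94747007] [-0.01453261  0.01141117 -0.04450862] [0.06300203 0.55532326 0.46686516]
[-2.9670e-01  3.6140e-01  1.8456e+00 -1.1000e-03  9.2470e-01  2.5370e-01] [ 3.000e-02 -3.683e+01 -2.105e+01 -1.000e-02  6.000e-02 -0.000e+00] [512.99162346 -67.02265373  -7.11956454]
```

View pics/scene7.png

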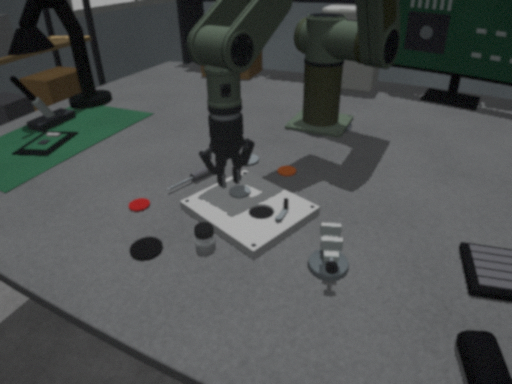

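```bash
python3 -m inch '[[[0.0,-0.3,0,0,0,-0.5,3.0]]]'; python3 -m inch '[[[0,0,0,0,0,0,3.0]]]';python3 st.py 509.5 -66 -9;  python3 -m inch '[[[0.3,0,0,0,0,0,3.0]]]';python3 -m inch '[[[0.0,0,0,0,0,0,3.0]]]';python3 st.py 509.5 -66 -9
```

```text
t: 6.72
tool_pos: [510.6, -65.5, -7.2]
tcp_rot: [1.603, 0.897, -1.599]
ft_force: [0.2, 0.5, -0.2]
grip_width: 0.354
t: 6.8
tool_pos: [510.3, -65.4, -7.3]
tcp_rot: [1.603, 0.897, -1.6]
ft_force: [-1.4, 0.7, 4.2]
grip_width: 0.352
t 6.8 pos [510.3 -65.4  -7.3] F [-1.4  0.7  4.2] gw 0.352
delta tool cm [ 0.17 -0.04  0.1 ] rot deg [-0.   -0.1  -0.02]
t: 6.88
tool_pos: [510.4, -65.4, -7.5]
tcp_rot: [1.602, 0.899, -1.602]
ft_force: [-15.6, 2.7, 49.5]
grip_width: 0.354
t: 6.97
tool_pos: [510.8, -65.5, -6.4]
tcp_rot: [1.602, 0.899, -1.601]
ft_force: [0.4, 0.5, -0.7]
grip_width: 0.347
t 6.9667 pos [510.8 -65.5  -6.4] F [ 0.4  0.5 -0.7] gw 0.347
delta tool cm [ 0.26 -0.08  0.11] rot deg [ 0.03 -0.06  0.06]
```

```bash
python3 -m inch '[[[-0.2,-0.1,-0.2,0,0,0,3.0],[0,0,-0.6,0,0,0,3.0]]]'; python3 -m inch '[[[0,0,0,0,0,0,3.0]]]';python3 st.py 563.3 22.4 -5
```

```text
t: 7.13
tool_pos: [513.8, -58.3, -4.3]
tcp_rot: [1.603, 0.898, -1.602]
ft_force: [0.0, 0.2, -0.3]
grip_width: 0.348
t: 7.22
tool_pos: [513.9, -57.5, -4.6]
tcp_rot: [1.603, 0.899, -1.602]
ft_force: [0.1, -0.2, 1.0]
grip_width: 0.35
t 7.2167 pos [513.9 -57.5  -4.6] F [ 0.1 -0.2  1. ] gw 0.35
delta tool cm [ 0.05  0.03 -9.39] rot deg [-0.02 -0.07  0.08]
```

Aligned laterally and at height. I'll push along -z in 6 mm rows.

```bash
python3 -m inch '[[[0,0,-0.6,0,0,0,3.0],[0,0,-0.6,0,0,0,3.0],[0,0,-0.6,0,0,0,3.0]]]';python3 st.py 563.3 22.4 -5
python3 - <<'E'
from h import *
from cell import *
c=capture("wrist");pickle.dump(c,open("wrist8.pkl","wb"));cv2.imwrite("pics/wrist8.png",c["frame"][:,:,::-1])
E
```

```text
t: 7.47
tool_pos: [522.3, -41.2, -6.2]
tcp_rot: [1.601, 0.9, -1.605]
ft_force: [-1.2, -0.6, 2.0]
grip_width: 0.352
t 7.4667 pos [522.3 -41.2  -6.2] F [-1.2 -0.6  2. ] gw 0.352
delta tool cm [-0.12  0.17 -7.57] rot deg [-0.05  0.04  0.24]
```

View pics/wrist8.png

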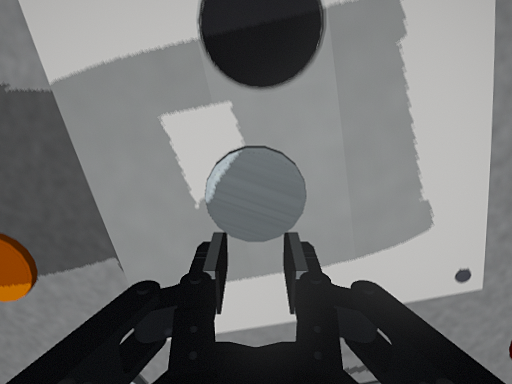

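```bash
cat > rel.py <<'E'
from h import *
from cell import *
import sys
n=sys.argv[1];a=[float(v) for v in sys.argv[2:]]
w=pickle.load(open(f"wrist{n}.pkl","rb"));s=read_state();R=cv2.Rodrigues(s["tcp_rot"])[0];p=s["tool_pos"]
P=pix2w(w,[a[:2]],26)[0];Q=pix2w(w,[a[2:4]],20)[0]
for k,v in(("plate",P),("rec",Q)):print(k,v.round(1),"tool",((v-p)@R).round(1))
E
python3 rel.py 8 256 193.5 262 27
python3 - <<'E'
from h import *
from cell import *
# project rim of recess for model centre to check
w=pickle.load(open("wrist8.pkl","rb"))
a=np.linspace(0,2*np.pi,361)
r=w2pix(w,np.c_[579+28*np.cos(a),48+28*np.sin(a),20+0*a]);print("rim L,R,bottom",r[:,0].min(),r[:,0].max(),r[:,1].max(),r[:,1].min())
E
```

```text
plate [538.8 -12.9  26. ] tool [-32.1  -1.  -31.6]
rec [579.6  48.7  20. ] tool [ -26.     1.7 -105.4]
rim L,R,bottom 196.4185308569165 327.03931322834 96.54035853271678 -46.23728225142159
```

```bash
python3 -m inch '[[[-0.1,0.03,-0.6,0,0,0.2,3.0],[-0.05,0.03,-0.6,0,0,0,3.0],[0,0.03,-0.6,0,0,0,3.0]]]';python3 st.py 563.3 22.4 -5;python3 -m inch '[[[0,0.03,-0.6,0,0,0,3.0],[0,0.03,-0.6,0,0,0,3.0],[0,0.03,-0.6,0,0,0,3.0]]]';python3 st.py 563.3 22.4 -5
python3 - <<'E'
from h import *
from cell import *
c=capture("wrist");pickle.dump(c,open("wrist9.pkl","wb"));cv2.imwrite("pics/wrist9.png",c["frame"][:,:,::-1])
E
```

```text
t: 7.77
tool_pos: [532.9, -23.7, -5.5]
tcp_rot: [1.601, 0.899, -1.604]
ft_force: [-0.6, 0.3, -0.3]
grip_width: 0.356
t 7.7667 pos [532.9 -23.7  -5.5] F [-0.6  0.3 -0.3] gw 0.356
delta tool cm [-0.06  0.19 -5.52] rot deg [-0.01  0.03  0.14]
t: 8.02
tool_pos: [544.0, -6.9, -5.7]
tcp_rot: [1.6, 0.899, -1.604]
ft_force: [-0.6, -0.8, 1.1]
grip_width: 0.353
t 8.0167 pos [544.   -6.9  -5.7] F [-0.6 -0.8  1.1] gw 0.353
delta tool cm [-0.07  0.12 -3.5 ] rot deg [0.02 0.04 0.16]
```

View pics/wrist9.png

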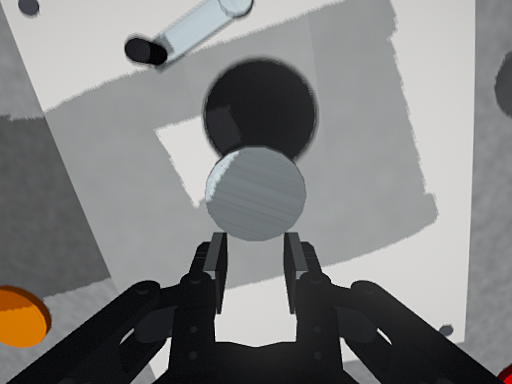

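```bash
python3 rel.py 9 256 193.5 260 113
python3 - <<'E'
from h import *
w=pickle.load(open("wrist9.pkl","rb"))
a=np.linspace(0,2*np.pi,361)
for c in((579,48),(580,50)):
  for R in(27,28):
    r=w2pix(w,np.c_[c[0]+R*np.cos(a),c[1]+R*np.sin(a),20+0*a]);print(c,R,"rim L,R,bottom,top",r[:,0].min(),r[:,0].max(),r[:,1].max(),r[:,1].min())
f=cv2.convertScaleAbs(w["frame"][:,:,::-1][40:260,180:340],alpha=2,beta=10)
cv2.imwrite("pics/wrist9c.png",cv2.resize(f,None,fx=2.7,fy=2.7,interpolation=cv2.INTER_CUBIC))
E
```

```text
plate [560.3  21.4  26. ] tool [-31.5  -1.1 -31.4]
rec [581.6  52.6  20. ] tool [-25.4   0.7 -69.1]
(579, 48) 27 rim L,R,bottom,top 202.90334973318477 317.7156464229704 179.00317109186545 63.11166158958501
(579, 48) 28 rim L,R,bottom,top 200.77715113487164 319.84560735208925 180.90749370375917 60.70661136658347
(580, 50) 27 rim L,R,bottom,top 202.23621317674875 317.6069136657951 174.73099008676496 57.740034306018316
(580, 50) 28 rim L,R,bottom,top 200.09979896611122 319.74724675856555 176.65356493011555 55.31274749871963
```

View pics/wrist9c.png

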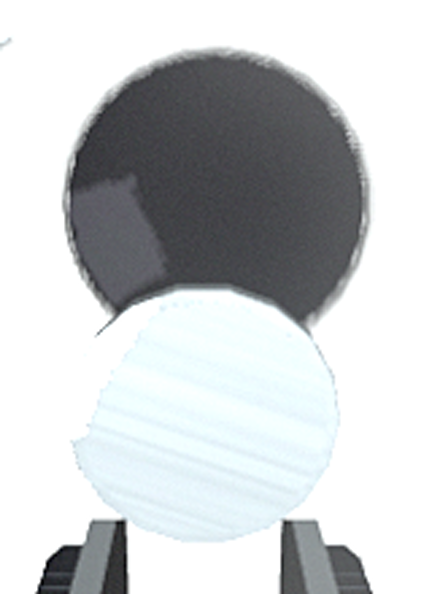

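```bash
python3 -m inch '[[[-0.06,0.04,-0.6,0,0,0.1,3.0],[0,0.03,-0.6,0,0,0,3.0],[0,0.03,-0.6,0,0,0,3.0]]]';python3 st.py 563.3 22.4 -5;python3 -m inch '[[[0,0.03,-0.4,0,0,0,3.0],[0,0.0,0,0,0,0,3.0]]]';python3 st.py 563.3 22.4 -5
python3 - <<'E'
from h import *
from cell import *
c=capture("wrist");pickle.dump(c,open("wrist10.pkl","wb"))
f=cv2.convertScaleAbs(c["frame"][:,:,::-1][80:300,140:380],alpha=1.5,beta=10)
cv2.imwrite("pics/wrist10.png",cv2.resize(f,None,fx=2.7,fy=2.7,interpolation=cv2.INTER_CUBIC))
E
```

```text
t: 8.32
tool_pos: [555.6, 9.9, -5.0]
tcp_rot: [1.601, 0.898, -1.602]
ft_force: [-0.5, -0.5, 0.2]
grip_width: 0.355
t 8.3167 pos [555.6   9.9  -5. ] F [-0.5 -0.5  0.2] gw 0.355
delta tool cm [ 0.    0.   -1.47] rot deg [ 0.02 -0.01  0.03]
t: 8.48
tool_pos: [559.3, 14.5, -4.7]
tcp_rot: [1.602, 0.898, -1.6]
ft_force: [0.7, 0.0, 0.2]
grip_width: 0.348
t 8.4833 pos [559.3  14.5  -4.7] F [0.7 0.  0.2] gw 0.348
delta tool cm [ 0.03 -0.07 -0.88] rot deg [ 0.07 -0.05 -0.02]
```

View pics/wrist10.png

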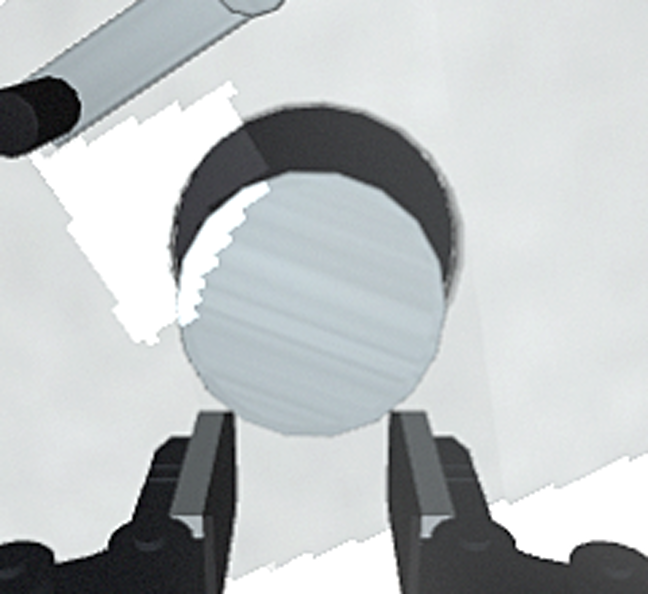

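Run:
```python
from h import *
from cell import *
w=pickle.load(open("wrist10.pkl","rb"));s=read_state();R=cv2.Rodrigues(s["tcp_rot"])[0];p=s["tool_pos"]
a=np.linspace(0,2*np.pi,361)
def bx(c,r,z):
    q=(w2pix(w,np.c_[c[0]+r*np.cos(a),c[1]+r*np.sin(a),z+0*a])-[140,80]+.5)*2.7;return np.r_[q.min(0),q.max(0)]
from scipy.optimize import least_squares
o=np.array([178,170,445,437.])
P=least_squares(lambda c:bx(c,25,26)-o,[570,35])
Q=least_squares(lambda c:(bx(c,28,20)-[172,102,461,0])[:3],[580,50])
print(P.x,P.fun.round(1),Q.x,Q.fun.round(1)); d=np.r_[Q.x-P.x,0]; print("need tool",(d@R).round(2))
print("plate rel tcp",((np.r_[P.x,26]-p)@R).round(1))
```

```text
[574.51438164  42.32835673] [-4.3  4.1  4.3 -4.6] [579.68829759  49.01468722] [-6.8  0.8  6.8]
need tool [ 0.01  0.93 -8.4 ]
plate rel tcp [-30.7  -1.4 -32. ]
```

```bash
python3 -m inch '[[[0,0.06,-0.3,0,0,0,3.0],[0,0.05,-0.3,0,0,0,3.0]]]';python3 st.py
python3 - <<'E'
from h import *
from cell import *
c=capture("wrist");pickle.dump(c,open("wrist11.pkl","wb"))
f=cv2.convertScaleAbs(c["frame"][:,:,::-1][80:300,140:380],alpha=1.5,beta=10)
cv2.imwrite("pics/wrist11.png",cv2.resize(f,None,fx=2.7,fy=2.7,interpolation=cv2.INTER_CUBIC))
E
```

```text
t: 8.7
tool_pos: [562.7, 18.8, -5.0]
tcp_rot: [1.601, 0.898, -1.601]
ft_force: [-0.8, -0.6, -0.1]
grip_width: 0.353
t 8.7 pos [562.7  18.8  -5. ] F [-0.8 -0.6 -0.1] gw 0.353
```

View pics/wrist11.png

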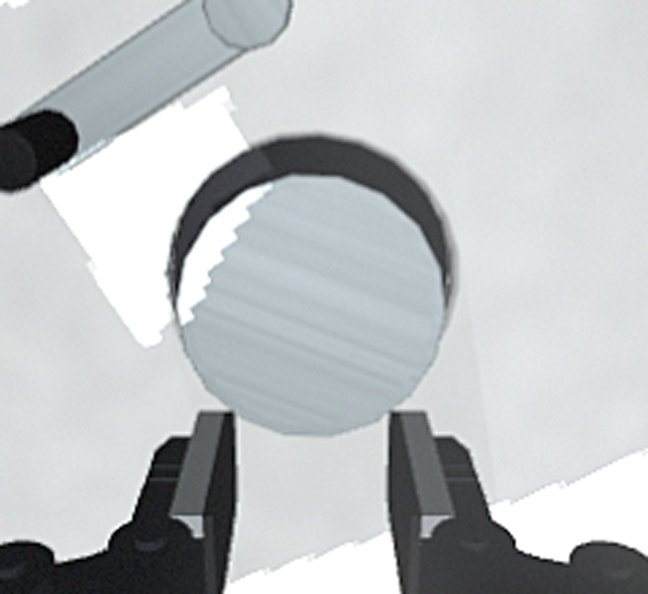

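```bash
python3 -m inch '[[[0,0.03,-0.12,0,0,0,3.0]]]';python3 -m inch '[[[0,0.02,-0.1,0,0,0,3.0],[0,0,0,0,0,0,3.0]]]'
cat > w.py <<'E'
from h import *
from cell import *
import sys
n=sys.argv[1]
c=capture("wrist");pickle.dump(c,open(f"wrist{n}.pkl","wb"))
f=cv2.convertScaleAbs(c["frame"][:,:,::-1][80:300,140:380],alpha=1.5,beta=10)
cv2.imwrite(f"pics/wrist{n}.png",cv2.resize(f,None,fx=2.7,fy=2.7,interpolation=cv2.INTER_CUBIC))
E
python3 w.py 12
```

```text
t: 8.83
tool_pos: [564.1, 20.1, -4.9]
tcp_rot: [1.601, 0.898, -1.601]
ft_force: [-0.4, -1.0, -0.5]
grip_width: 0.353
t: 9.0
tool_pos: [564.9, 20.9, -5.0]
tcp_rot: [1.602, 0.898, -1.601]
ft_force: [-0.6, -0.2, -0.7]
grip_width: 0.352
```

View pics/wrist12.png

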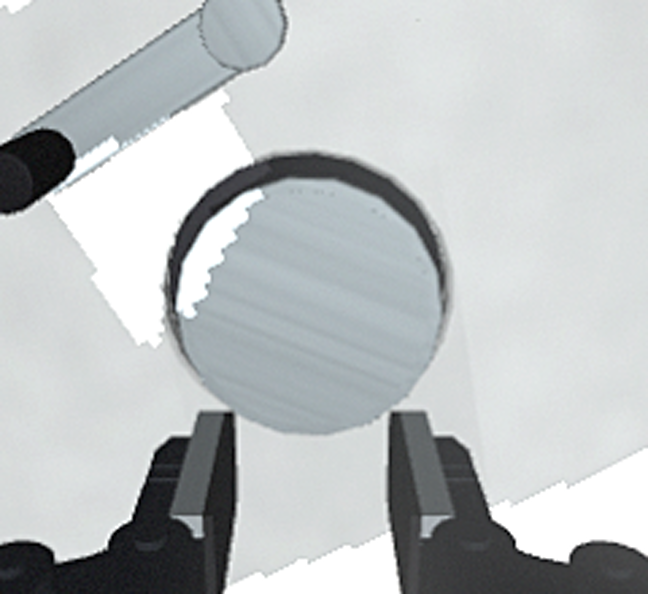

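```bash
python3 -m inch '[[[0,0,-0.1,0,0,0,3.0],[0,0,-0.1,0,0,0,3.0]]]';python3 w.py 13;python3 -m inch '[[[0,0,-0.1,0,0,0,3.0],[0,0,0,0,0,0,3.0]]]'; python3 w.py 14
```

```text
t: 9.22
tool_pos: [565.9, 22.3, -4.9]
tcp_rot: [1.602, 0.898, -1.601]
ft_force: [1.2, -0.8, -0.5]
grip_width: 0.35
t: 9.43
tool_pos: [566.7, 23.5, -4.8]
tcp_rot: [1.602, 0.898, -1.601]
ft_force: [-0.6, 1.0, -0.2]
grip_width: 0.348
```

View pics/wrist14.png

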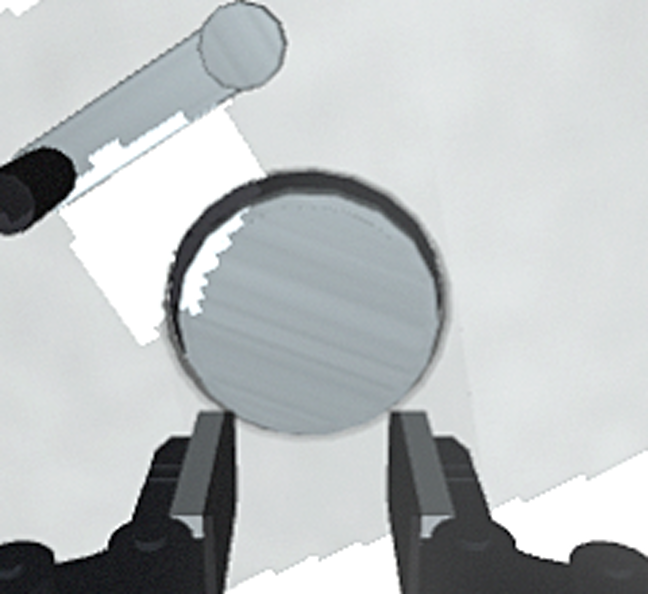

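```bash
python3 -m inch '[[[0,0,-0.1,0,0,0,3.0],[0,0,-0.1,0,0,0,3.0],[0,0,0,0,0,0,3.0]]]';python3 w.py 15
```

```text
t: 9.73
tool_pos: [567.7, 25.3, -4.8]
tcp_rot: [1.602, 0.898, -1.601]
ft_force: [-0.8, 0.6, -0.1]
grip_width: 0.351
```

View pics/wrist15.png

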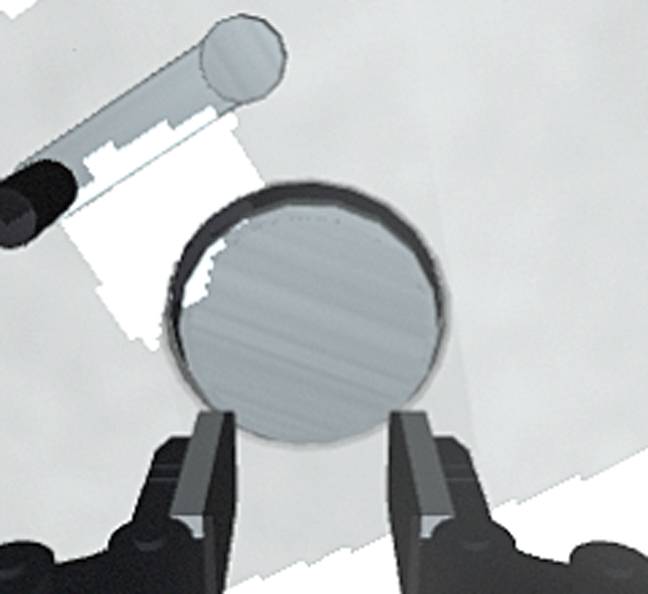

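```bash
python3 -m inch '[[[-0.1,0,0.6,0,0,0,3.0],[0,0,1,0,0,0,3.0],[0,0,0,0,0,0,3.0]]]';python3 w.py 16; python3 -c "
from h import *
from cell import *
c=capture('top');cv2.imwrite('pics/top16.png',c['frame'][:,:,::-1])"
```

```text
t: 10.03
tool_pos: [558.6, 10.7, -3.9]
tcp_rot: [1.601, 0.898, -1.6]
ft_force: [0.3, 0.4, 0.1]
grip_width: 0.35
```

View pics/wrist16.png

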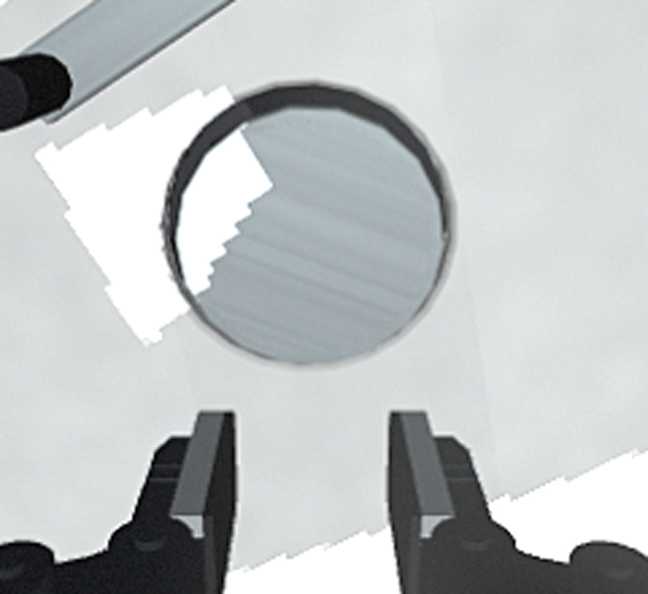

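View pics/top16.png

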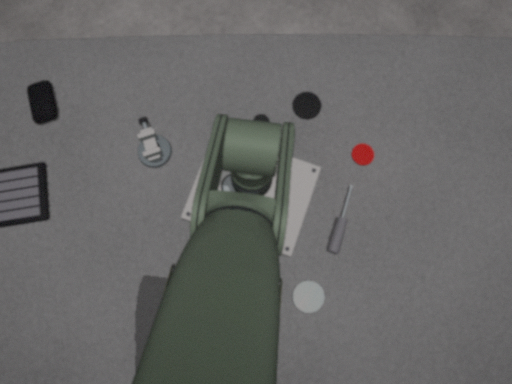

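Run:
```python
from h import *
c=pickle.load(open("wrist16.pkl","rb"))
f=c["frame"][:,:,::-1][105:220,195:315]
f=cv2.resize(f,None,fx=5,fy=5,interpolation=cv2.INTER_CUBIC)
cv2.imwrite("pics/wrist16c.png",cv2.convertScaleAbs(f,alpha=1.3))
```

```text
(no output)
```

View pics/wrist16c.png

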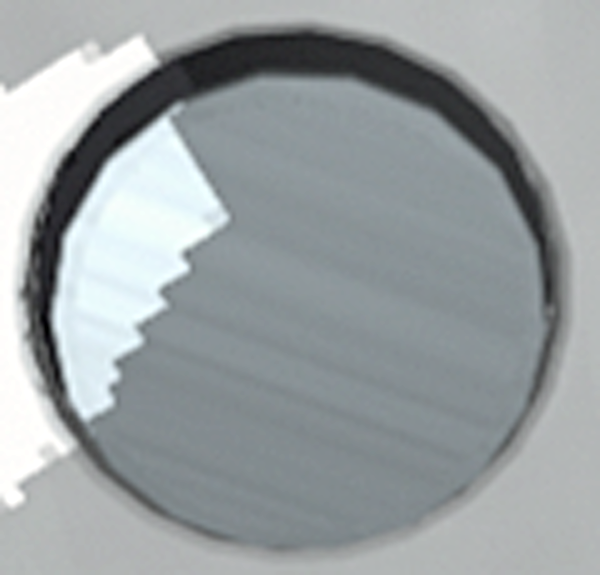

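```bash
python3 -m inch '[[[-1,0,2.2,0,0,0,3.0],[-2,0,2.2,0,0,0,3.0],[-2,0,2.2,0,0,0,3.0],[-2,0,2.2,0,0,0,3.0],[0,0,0,0,0,0,3.0]]]';python3 w.py 17
python3 - <<'E'
from h import *
from cell import *
for n,(y,x,h,w_) in(("top",(140,190,90,100)),("scene",(165,200,100,130))):
    c=capture(n);cv2.imwrite(f"pics/{n}17.png",cv2.resize(c['frame'][y:y+h,x:x+w_,::-1],None,fx=6,fy=6,interpolation=cv2.INTER_CUBIC))
E
```

```text
t: 10.55
tool_pos: [511.0, -65.5, 67.1]
tcp_rot: [1.599, 0.902, -1.6]
ft_force: [0.7, -0.6, 1.4]
grip_width: 0.351
```

View pics/wrist17.png

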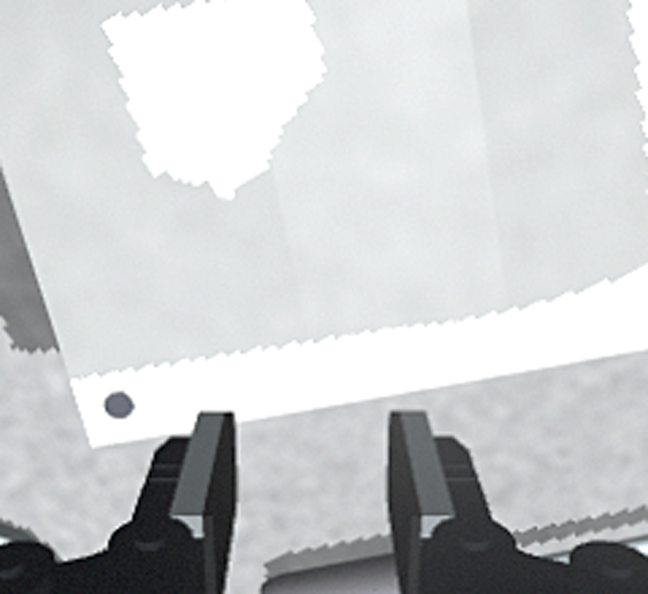

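View pics/top17.png

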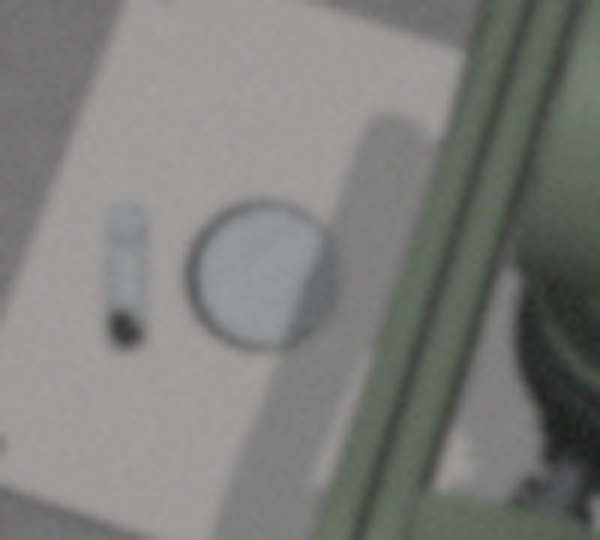

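View pics/scene17.png

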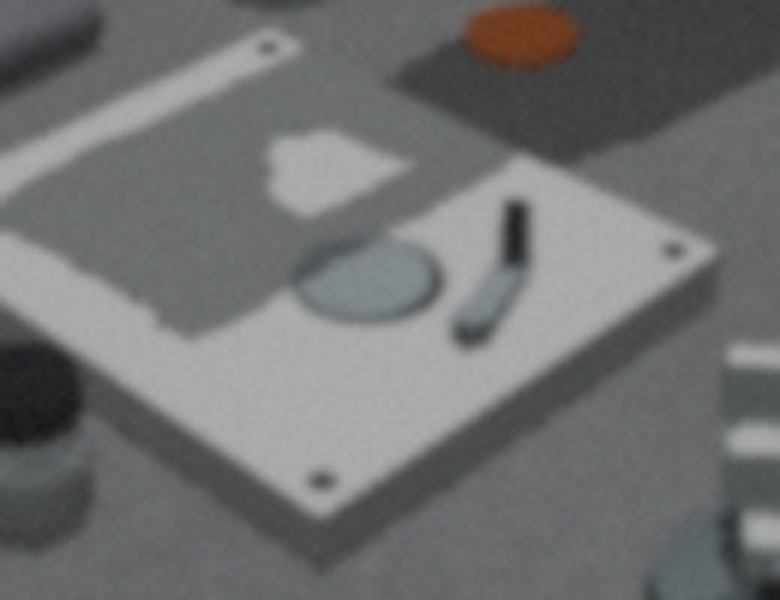

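```bash
python3 -m inch '[[[0,0,-2.5,5.9,0,0,3.0],[0,0,-2.5,5.9,0,0,3.0],[0,0,-2.5,5.9,0,0,3.0],[0,0,-2.5,5.9,0,0,3.0],[0,0,0,0,0,0,3.0]]]';python3 st.py 554.2 92.5 67 -2.515
```

```text
t: 11.12
tool_pos: [572.5, 21.2, 56.1]
tcp_rot: [1.874, 0.592, -1.901]
ft_force: [0.0, -0.2, 0.6]
grip_width: 0.35
t 11.1167 pos [572.5  21.2  56.1] F [ 0.  -0.2  0.6] gw 0.35
delta tool cm [-0.99 -6.95 -2.47] rot deg [-1.84  0.5   0.99]
```

```bash
python3 -m inch '[[[-0.5,-2.3,-0.8,-1,0.5,1,3.0],[-0.5,-2.3,-0.8,-0.8,0,0,3.0],[0,-2.3,-0.8,0,0,0,3.0],[0,0,0,0,0,0,3.0]]]';python3 st.py 554.2 92.5 67 -2.515
python3 - <<'E'
from h import *
from cell import *
c=capture("wrist");pickle.dump(c,open("wrist18.pkl","wb"))
cv2.imwrite(f"pics/wrist18.png",c["frame"][:,:,::-1])
E
```

```text
t: 11.45
tool_pos: [549.0, 97.7, 59.5]
tcp_rot: [1.849, 0.614, -1.868]
ft_force: [-0.1, -0.4, -0.5]
grip_width: 0.349
t 11.45 pos [549.   97.7  59.5] F [-0.1 -0.4 -0.5] gw 0.349
delta tool cm [-0.75  0.72 -0.1 ] rot deg [0.5  0.47 0.36]
```

View pics/wrist18.png

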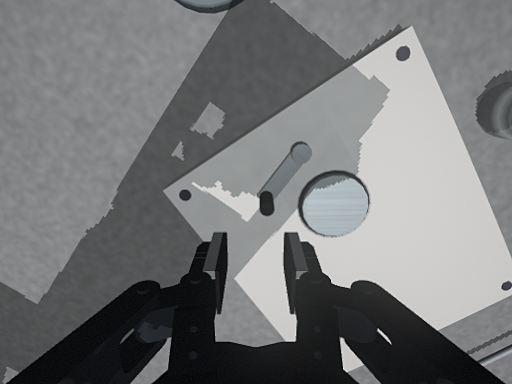

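Run:
```python
from h import *
from cell import *
w=pickle.load(open("wrist18.pkl","rb"));s=read_state();R=cv2.Rodrigues(s["tcp_rot"])[0];p=s["tool_pos"]
for uv,z in(((267,209.5),49),((334.5,204),20),((300.5,152),30)):
    q=pix2w(w,[uv],z)[0];print(q.round(1),((q-p)@R).round(1))
f=w["frame"][155:250,285:385,::-1]
cv2.imwrite("pics/wrist18c.png",cv2.resize(f,None,fx=6,fy=6,interpolation=cv2.INTER_CUBIC))
a=np.linspace(0,2*np.pi,361)
```

```text
[556.8  95.7  49. ] [10.4  4.5 -5.6]
[580.6  49.4  20. ] [39.3 56.1  2.5]
[597.2  97.5  30. ] [ 29.1  27.2 -39.4]
```

View pics/wrist18c.png

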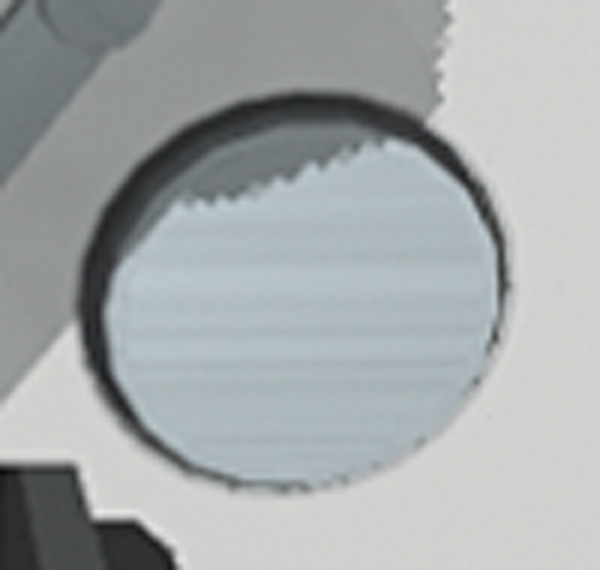

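```bash
python3 -m inch '[[[0.8,0.4,-0.1,0.5,0.4,0.3,3.0],[0.8,0,-0.1,0,0,0,3.0],[0.8,0,0,0,0,0,3.0],[0,0,0,0,0,0,3.0]]]';python3 st.py 552.5 93.5 7 -2.515
python3 -m inch '[[[0.8,0,0,0,0,0,3.0],[0.8,0,0,0,0,0,3.0],[0,0,0,0,0,0,3.0]]]';python3 st.py 552.5 93.5 7 -2.515
```

```text
t: 11.83
tool_pos: [552.7, 92.8, 30.5]
tcp_rot: [1.857, 0.603, -1.865]
ft_force: [-0.8, 0.8, -0.3]
grip_width: 0.349
t 11.8333 pos [552.7  92.8  30.5] F [-0.8  0.8 -0.3] gw 0.349
delta tool cm [ 2.35 -0.07 -0.04] rot deg [0.08 0.25 0.  ]
t: 12.08
tool_pos: [552.1, 90.6, 11.3]
tcp_rot: [1.857, 0.601, -1.87]
ft_force: [0.2, 0.5, -0.7]
grip_width: 0.356
t 12.0833 pos [552.1  90.6  11.3] F [ 0.2  0.5 -0.7] gw 0.356
delta tool cm [ 0.43 -0.21 -0.2 ] rot deg [-0.09  0.37  0.07]
```

```bash
python3 -m inch '[[[0.4,-0.2,-0.2,0,0.3,0,3.0],[0,0,0,0,0,0,3.0]]]';python3 st.py 552.5 93.5 7 -2.515
python3 - <<'E'
from h import *
from cell import *
c=capture("wrist");pickle.dump(c,open("wrist19.pkl","wb"))
cv2.imwrite(f"pics/wrist19.png",c["frame"][:,:,::-1])
c=capture("scene");cv2.imwrite("pics/scene19.png",cv2.resize(c["frame"][150:270,180:340,::-1],None,fx=4.5,fy=4.5,interpolation=cv2.INTER_CUBIC))
E
```

```text
t: 12.25
tool_pos: [552.2, 92.9, 6.1]
tcp_rot: [1.862, 0.603, -1.867]
ft_force: [-0.8, 0.3, -0.7]
grip_width: 0.35
t 12.25 pos [552.2  92.9   6.1] F [-0.8  0.3 -0.7] gw 0.35
delta tool cm [-0.09 -0.03 -0.06] rot deg [-0.16  0.11  0.12]
```

View pics/wrist19.png

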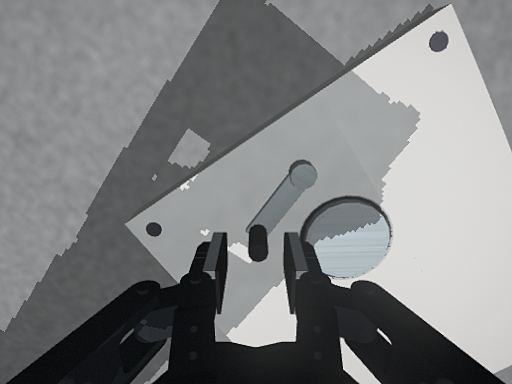

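View pics/scene19.png

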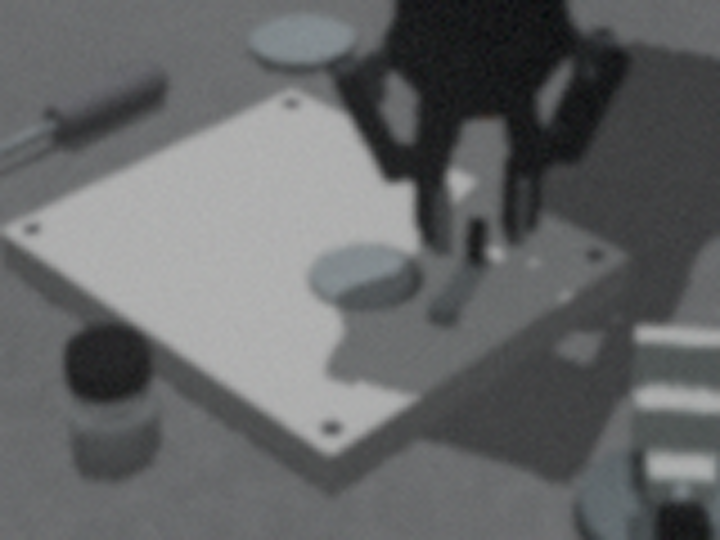

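```bash
python3 -m inch '[[[0,0.6,0,0,0,0,3.0],[0,0.6,0,0,0,0,3.0],[0,0.6,0,0,0,0,3.0],[0,0.6,0,0,0,0,3.0]]]';python3 st.py 587.8 46.1 6.5 -2.515;python3 -m inch '[[[0,0.6,0,0,0,0,3.0],[0,0.6,0,0,0,0,3.0],[0,0,0,0,0,0,3.0]]]';python3 st.py 587.8 46.1 6.5 -2.515
python3 - <<'E'
from h import *
from cell import *
c=capture("wrist");pickle.dump(c,open("wrist20.pkl","wb"))
cv2.imwrite(f"pics/wrist20.png",c["frame"][:,:,::-1])
E
```

```text
t: 12.68
tool_pos: [565.9, 73.4, 7.6]
tcp_rot: [1.859, 0.606, -1.868]
ft_force: [-2.1, 1.7, 0.3]
grip_width: 0.352
t 12.6833 pos [565.9  73.4   7.6] F [-2.1  1.7  0.3] gw 0.352
delta tool cm [ 0.09  3.49 -0.17] rot deg [-0.01  0.19  0.22]
t: 12.93
tool_pos: [574.9, 61.1, 7.8]
tcp_rot: [1.861, 0.604, -1.867]
ft_force: [-0.0, 1.4, -0.7]
grip_width: 0.348
t 12.9333 pos [574.9  61.1   7.8] F [-0.   1.4 -0.7] gw 0.348
delta tool cm [ 0.12  1.97 -0.17] rot deg [-0.1   0.15  0.15]
```

View pics/wrist20.png

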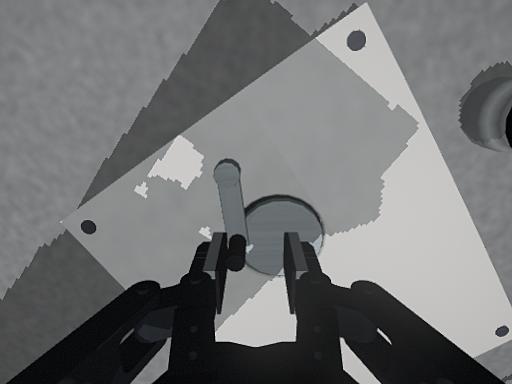

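Going well: the pin is against the left finger and the clip is about halfway, reaching over the plate's edge. Continuing.

```bash
python3 -m inch '[[[0,0.6,-0.1,0,0,0,3.0],[0,0.6,-0.1,0,0,0,3.0],[0,0.4,0,0,0,0,3.0]]]';python3 st.py 587.8 46.1 6.5 -2.515;python3 -m inch '[[[0,0.3,0,0,0,0,3.0]]]';python3 -m inch '[[[0,0.3,0,0,0,0,3.0]]]';python3 st.py 587.8 46.1 6.5 -2.515
python3 - <<'E'
from h import *
from cell import *
c=capture("wrist");pickle.dump(c,open("wrist21.pkl","wb"))
cv2.imwrite(f"pics/wrist21.png",c["frame"][:,:,::-1])
E
```

```text
t: 13.23
tool_pos: [587.1, 49.7, 8.0]
tcp_rot: [1.863, 0.605, -1.866]
ft_force: [-0.1, 2.0, -0.7]
grip_width: 0.352
t 13.2333 pos [587.1  49.7   8. ] F [-0.1  2.  -0.7] gw 0.352
delta tool cm [0.15 0.33 0.15] rot deg [-0.1   0.02  0.17]
t: 13.32
tool_pos: [588.5, 48.2, 7.8]
tcp_rot: [1.864, 0.608, -1.868]
ft_force: [-5.3, 9.4, 2.5]
grip_width: 0.356
t: 13.4
tool_pos: [588.4, 48.3, 7.5]
tcp_rot: [1.864, 0.614, -1.874]
ft_force: [-5.7, 10.8, 6.5]
grip_width: 0.356
t 13.4 pos [588.4  48.3   7.5] F [-5.7 10.8  6.5] gw 0.356
delta tool cm [0.1  0.15 0.18] rot deg [-0.22  0.06  0.77]
```

View pics/wrist21.png

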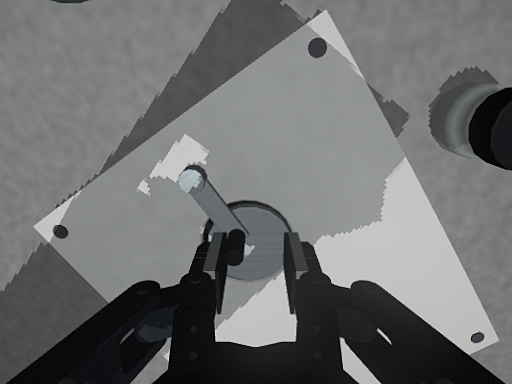

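Contact force rises sharply and the motion stops, so the clip should be at its stop. I'll centre on the pin, lift off and check.

```bash
python3 -m inch '[[[0,-0.6,0,0,0,-0.4,3.0],[0,-0.2,0,0,0,0,3.0],[-0.6,0,0,0,0,0,3.0],[-1.0,0,0,0,0,0,3.0],[-1.5,0,0,0,0,0,3.0]]]';python3 -m inch '[[[-2.5,0,0,0,0,0,3.0],[-2.5,0,0,0,0,0,3.0],[-2.5,0,0,0,0,0,3.0],[0,0,0,0,0,0,3.0]]]'
python3 - <<'E'
from h import *
from cell import *
c=capture("wrist");pickle.dump(c,open("wrist22.pkl","wb"))
cv2.imwrite(f"pics/wrist22.png",c["frame"][:,:,::-1])
E
```

```text
t: 13.87
tool_pos: [582.4, 53.8, 37.6]
tcp_rot: [1.859, 0.623, -1.883]
ft_force: [0.5, 0.4, 0.4]
grip_width: 0.359
t: 14.2
tool_pos: [587.5, 50.3, 122.2]
tcp_rot: [1.865, 0.615, -1.874]
ft_force: [0.2, -1.0, 0.8]
grip_width: 0.349
```

View pics/wrist22.png

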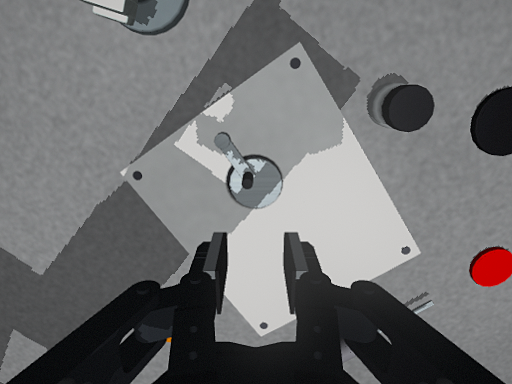

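```bash
python3 -m inch '[[[0,0,3.5,0,0,0,3.0],[0,0,3.5,0,0,0,3.0],[0,0,3.5,0,0,0,3.0],[0,0,3.5,0,0,0,3.0],[0,0,0,0,0,0,3.0]]]'
python3 - <<'E'
from h import *
from cell import *
w=pickle.load(open("wrist22.pkl","rb"))
f=cv2.resize(w["frame"][110:225,180:310,::-1],None,fx=5.5,fy=5.5,interpolation=cv2.INTER_CUBIC);cv2.imwrite("pics/w22c.png",f)
c=capture("top");pickle.dump(c,open("top23.pkl","wb"));cv2.imwrite("pics/top23.png",cv2.resize(c["frame"][100:270,120:370,::-1],None,fx=3,fy=3,interpolation=cv2.INTER_CUBIC))
E
```

```text
t: 14.67
tool_pos: [469.2, -34.2, 118.3]
tcp_rot: [1.859, 0.617, -1.873]
ft_force: [0.1, -0.5, -0.3]
grip_width: 0.354
```

View pics/w22c.png

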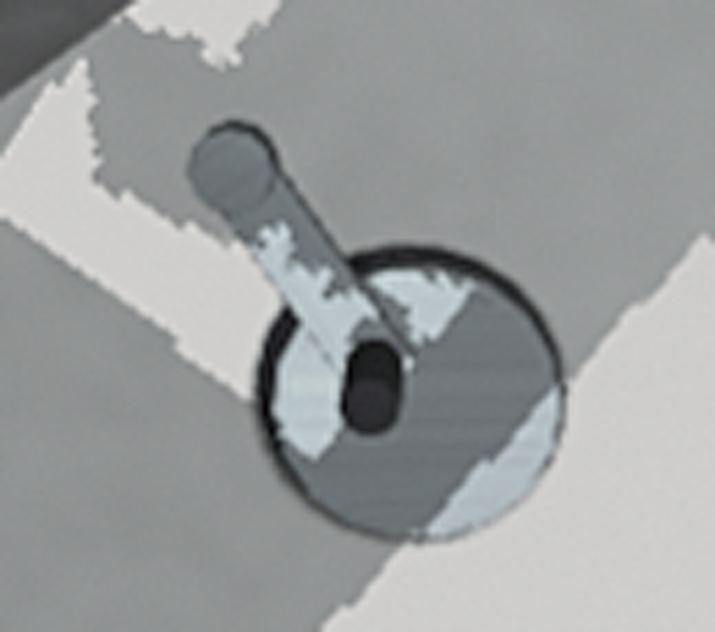

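View pics/top23.png

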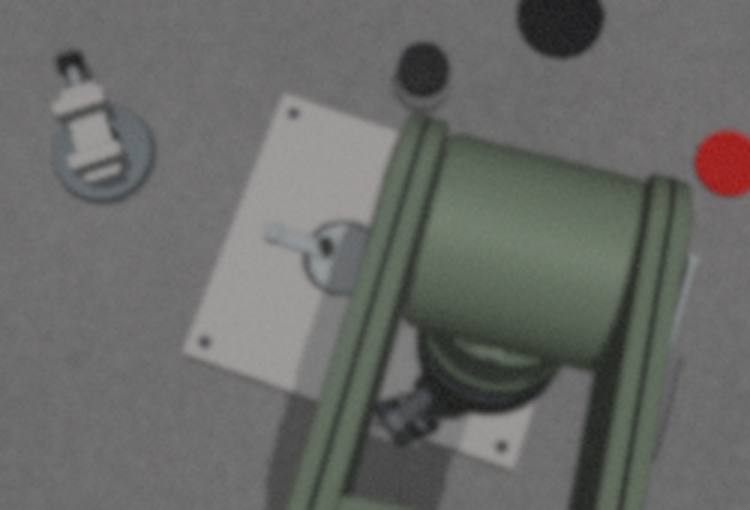

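Run:
```python
from h import *
from cell import *
w=pickle.load(open("wrist22.pkl","rb"))
g=lambda x,y:(180+(x+.5)/5.5-.5,110+(y+.5)/5.5-.5)
P=pix2w(w,[g(232,163)],30)[0];T=pix2w(w,[g(371,408)],49)[0];C=pix2w(w,[g(413,392)],20)[0]
d=(T-P)[:2];th=-.3504;R=np.array([[np.cos(th),-np.sin(th)],[np.sin(th),np.cos(th)]]);d=d@R
print(P,T,d,np.linalg.norm(d),"clip",np.arctan2(-d[1],-d[0]),"hole",C, read_state()["t"])
```

```text
[598.06520796  97.14191946  30.        ] [583.1944778  58.7551587  49.       ] [ -0.78995853 -41.15893564] 41.16651572859829 clip 1.5516058026116846 hole [581.09085608  49.85371492  20.        ] 14.7167
```

```bash
python3 -c "
from cell import *
print(read_state()['ft_force']);print(sign_off())"
```

```text
[ 0.77530034  0.1457271  -0.07459188]
the job is handed in; nothing more can be done
None
```

I nudged the plate into the recess with the two fingertips and swung the clip round against its stop. Then I backed the arm clear and handed the job in at about 14.8 s of the 48 s.

**Plate:** it looks seated. The fingertips, about 2 mm above the stand, passed over its rear edge. It looks flush in the wrist views: shadow edges run straight across plate and stand. I read its rear edge as resting against the recess wall, about 2 mm off centre. I never measured its tilt or height directly. One early crop hinted that its rear might sit slightly high, but the later views did not bear that out.

**Clip:** the last measurement put it at about 1.55 rad of 1.57. Its tab came out 41 mm from the pivot, where 40 mm is expected.

**Jar, screwdriver and vise:** nothing touched them. In the last top view the jar and vise look where they started. The screwdriver was mostly hidden by the arm there, so I have only the unbroken clearance to go on for it.

**Two things that disagreed or went wrong:**
- **Fingertip height:** at 30 mm opening the fingertips were about 27 mm behind the reported TCP, more than the description suggests. I found the true height from the cameras and by touching the stand.
- **Force:** that touch briefly reached about 50 N at the wrist, well under the 120 N limit.

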